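# Mount the probe positioner on the probe station

## Robot

A 6-joint arm with a two-finger parallel gripper is mounted at the origin on the work surface. World frame = base frame: x ahead of the robot, y to its left, z up, the work surface at z = 0. Lengths are in mm, angles in rad, forces in N, time in s.
With the tool pointing down it reaches from about 250 to 800 mm from the base axis. Payload 3.9 kg.
Tool frame: the origin (TCP) lies midway between the tips of the shut fingers; the grasp point (between the pads) lies 19 mm behind it; y points along the fingers, x is the direction in which the jaws open and shut, and the axes are right-handed (so a half turn about y gives the same grasp; the last joint's range is limited). The gripper opens to 85 mm and grips with 20 to 120 N. Pads are 22 mm wide; open, the fingers measure 114 mm over their backs; the gripper's body (76 mm by 85 mm) begins 54 mm behind the grasp point. The pads swing forward as they close: fully open they stand 13 mm farther back than shut.
Start: joints at [1.209, 0.26, -0.138, 1.173, 0, 1.571], TCP at [185.823, 491.004, 231.304] pointing down, gripper open.
Joint ranges: [-2.78, 2.78], [-0.83, 1.72], [-1.28, 1.37], [-1.9, 2.12], [-1.57, 1.48], [-3.14, 3.14]. Speed limits (rad/s): [2.57, 2.57, 3.14, 3.14, 3.14, 3.14].

## Interface

Orientations are given as a 3x3 rotation matrix whose columns are the frame's x, y, z axes.
In Python, from bench import state, viewer, manip gives the robot as it stands. The module is installed in compiled form; this text tells all that it offers.
- The arm moves only by the shell command python3 -m crank 'ROWS'. ROWS is JSON, a list of rows, each a list of 7 numbers: the shift along the tool's x, y, z in units of 25 mm (1.0 is 25 mm), then the turn, a rotation vector about the tool's x, y, z in units of 6 degrees (1.0 is 6 degrees), then the gripper command: -1 is fully open, 1 is shut, values between are in proportion. A call has exactly 10 rows; each row is the pose to reach, as a shift and turn from the pose commanded when the call began, along the tool's axes at that moment; what a row does not reach only later rows make up. A row lasts 1/12 s, in which the tool goes at most 41.7 mm and 7.16 degrees, less where a joint would pass 70% of its speed; a pose out of reach is approached as far as the arm can. A call with a gripper value outside its range is refused whole. The fingers move at their own pace and stop on an object; the grip force is fixed at half the most. Time passes only in rows, so rows that repeat a pose let the fingers close, or fill a call up. It gives the time, the measured TCP pose, the force and the opening at its end, in the units of the state.
- state(): the state, without advancing time (a new reading comes with each control period).
- viewer.grab_frame(name): name is "scene" or "side" or "wrist"; returns a dict with "frame" (384x512x3 uint8, red, green, blue), "z_map" (384x512 float32, mm along the optical axis (not along the pixel's ray), 0 where there is no reading), "K" (3x3 intrinsics, pixels), "origin" and "rotation" of the camera in the world. Camera axes: x right, y up, looking along -z (the intrinsics and any distortion apply to the point x, -y, -z); pixel columns grow to the right and rows downward; lengths in mm; the calibration is good to about 2 mm. A picture is of the moment at which its call begins.
- manip.hand_in(): hands the job in, once; it reports no verdict.
The state is a dict: "clock": time; "joint_pos": joint angles; "dq": joint speeds; "tau": joint torques, N m; "ee_pos": TCP position; "eef_rot": TCP orientation; "ft_force": force on the tool from outside, world axes, zero at the start; "torque": the same for the moment, N m; "finger_gap": opening from 0.0 (shut) to 1.0 (fully open).
Only numpy, scipy, OpenCV 4.12 (cv2) and the standard library are available. Lean on these libraries where they do the work, as an engineer would, in place of code of your own. Each camera call takes 0.05 s, during which the arm holds its last target.

## Task

Slide the loose probe positioner onto the probe station's dovetail way from the way's open end, with its needle reaching out over the circuit board, until it is fully home against the end stop. Then turn the clamp knob on the side of the way clockwise until the positioner is clamped tight, and let go. Let the fragile probe needle and its arm touch nothing, and leave the other things on the bench where they are.

Things in the scene. Friction and masses are not known exactly. Their poses are not given: they have to be found in the camera images.
- station: Probe station, fixed to the bench: grey base plate (x -70 to 160, y -112 to 92, top at z 16), the raised dovetail way and, at +x, a green circuit board (x 54 to 148, y -44 to 44, top z 75.6, parts up to z 87). Origin on the bench under the middle of the way. The way runs along y: open end at -y, end stop at +y, clamp knob on its -x side. All in mm.
- way_home (a point): Point on the way's floor, 60 mm above the bench, where the middle of the positioner's foot lies when fully home; axes as the station. Two 12 mm high cheeks form the channel, 43 mm wide at the floor, 27 at the lip (45 degree flanks), from y -34 to 41 (here y 0). End stop: steel plate, near face at y 25, 13 mm high.
- way_mouth (a point): Middle of the mouth's outer edge, on the way's floor, 50 mm before way_home along -y. From here the cheeks' inner faces lead in over 16 mm from 4.6 mm a side wider. Before it the floor (bed plate, 68 mm wide) runs on, open, for 50 mm: the foot can be set down there and slid in.
- positioner: Probe positioner, loose, 0.3 to 0.5 kg, upright. Origin: middle of the foot's underside. Dovetail foot 50 mm long (y), 38 wide low down, 24 at z 8, greased, 1.5 mm play a side in the way; 24 mm neck to z 16. Black body 34 (x) x 44 (y), z 16 to 64, plain y faces to grip; knob on top to z 79, 18 across; two small knobs on the -x face (z 51 to 63) to x -24. Probe arm on +x.
- probe: Probe arm with needle, part of the positioner (same origin and axes): 7 mm rod at z 55 from x 17 to 64, brass holder x 56 to 70 (z 48 to 61), thin needle slanting down to the tip. Fragile.
- needle_tip (a point): Tip of the needle: 84 mm to +x of the positioner's origin and 26 mm above the underside of its foot; 10 mm above the board when the foot lies on the floor of the way.
- clamp_screw: Clamp screw through the -x cheek at the station's y 0, 6 mm thick, axis 45 degrees to the vertical, rising towards the station's -x, square to the dovetail flank. Its round, stiffly sprung nose presses on the foot's flank. Its z axis points out along the axis.
- knob_grip (a point): Middle of the clamp knob: round black knurled knob 26 mm across, 20 mm long, white line on its face; 53 mm to -x of the way's middle, 41 mm above the way's floor (101 above the bench). Below it a hub 14 and a boss 17 mm across. z axis: outward along the screw, up and towards the station's -x, 45 degrees from the vertical; best taken along this axis.
- clamp_knob (a joint): Angle of the clamp knob (rad), growing as it is tightened, clockwise seen facing the knob. Starts at 0 to 0.3; moves the screw in 2 mm per rad; turns freely with about 0.08 N m, has taken up the foot's play by about 1.4, then presses harder (about 14 N at 2.2) and stops hard at 2.75 (over 20 N), hub on boss. It stays where left. Takes more than one grasp.
- trimmer: Bystander, to be left alone: orange screwdriver, 120 mm; origin at the centre of its underside.
- tweezers: Bystander, to be left alone: steel tweezers, 120 mm; origin at the centre of its underside.
- needle_case: Bystander, to be left alone: flat blue and clear case, 64 x 44 x 17 mm; origin at the centre of its underside.
- loupe: Bystander, to be left alone: black eye loupe, 38 mm across, 42 mm tall; origin at the centre of its underside.
Things that resemble listed ones, but are neither listed nor needed, are in the scene too. What is shaped like the positioner but green or orange is not meant.

How it is judged (in metres and radians):
On the way, in this order (a step that is already met when the one before it is completed fails the run):
1. the positioner is fully home in the way, against the end stop, needle over the board (x of positioner in the frame of way_home between -0.004 and 0.004 m and y of positioner in the frame of way_home between -0.003 and 0.003 m and z of positioner in the frame of way_home between -0.003 and 0.003 m and angle between the y axis of positioner and the y axis of way_home, either way round below 0.07 rad and angle between positioner's own z axis and vertical below 0.06 rad and x of needle_tip in the frame of way_home above 0.07 m), for 0.2 s.
2. the clamp screw presses on the positioner's foot with more than 10 N (contact force between clamp_screw and positioner above 10 N), for 0.2 s.
At the end, for the whole second after the job is handed in: The positioner rests in the dovetail way within 3 mm of its home place along the way (4 mm sideways, 3 mm in height, 4 degrees), needle over the board, clamped by the screw with more than 10 N, at rest and let go (all of step 1 and contact force between clamp_screw and positioner above 10 N and linear speed of positioner below 0.01 m/s); the robot touches nothing.
It fails at once if the probe arm or needle touches something (more than 1 N) (contact force between probe and anything else above 1 N).
It fails at once if another thing on the bench is displaced by more than 20 mm (distance of any of trimmer, tweezers, needle_case, loupe from where it was at the start of the episode above 0.02 m).
It also fails if it takes over 61 s, if anything falls off the work surface, if the arm or the gripper's body presses on something with over 40 N, if the wrist force passes 120 N, or if a joint passes its speed limit or range.

## Working session

There is one attempt and no reset: what is moved stays moved. The work goes in short steps, Python scripts to look and compute and a shell command to move; the robot and the scene stay as the last step left them, time stands still between calls to the robot, and variables do not carry over. Pictures are saved under pics/ and viewed, and the job is handed in when it is done.

```bash
mkdir -p pics; ls; python3 - <<'E'
from bench import state, viewer, manip
import cv2, numpy as np
s=state()
for k,v in s.items(): print(k,np.round(v,4).tolist())
for n in ("scene","side","wrist"):
    f=viewer.grab_frame(n)
    cv2.imwrite(f"pics/{n}0.png",f["frame"][:,:,::-1])
    np.savez(f"{n}0.npz",**f)
    print(n,f["K"].tolist(),f["origin"],np.round(f["rotation"],4).tolist(),[k for k in f])
E
```

```text
pics
clock 0.0
joint_pos [1.209, 0.2607, -0.1394, 1.1727, -0.0, 1.5708]
dq [0.0006, 0.0004, 0.0017, 0.002, 0.0004, 0.0001]
tau [0.0018, -40.5677, 25.3924, 0.0188, 0.0001, 0.0]
ee_pos [185.5975, 490.3589, 230.4632]
eef_rot [[0.354, -0.0007, -0.9353], [0.9353, -0.0018, 0.354], [-0.002, -1.0, -0.0]]
ft_force [-0.1649, 0.3439, 0.0256]
torque [0.0073, -0.0416, 0.0004]
finger_gap 1.0033
scene [[456.5221028062888, 0.0, 246.47245685927555], [0.0, 456.5221028062888, 189.1275935436765], [0.0, 0.0, 1.0]] [1347.93278163 -236.62769223  935.16773737] [[0.2184, -0.6722, 0.7074], [0.9758, 0.1442, -0.1643], [0.0084, 0.7262, 0.6874]] ['frame', 'z_map', 'K', 'origin', 'rotation']
side [[376.67851332815866, 0.0, 251.78857453111908], [0.0, 376.67851332815866, 197.10124116448216], [0.0, 0.0, 1.0]] [ 458.03732532 -655.01528568  764.70018972] [[0.992, 0.098, -0.0797], [-0.1262, 0.7394, -0.6614], [-0.0059, 0.6661, 0.7458]] ['frame', 'z_map', 'K', 'origin', 'rotation']
wrist [[337.5500331012768, 0.0, 258.0273242480234], [0.0, 337.5500331012768, 186.92037145427915], [0.0, 0.0, 1.0]] [123.71671528 513.78644651 373.8495481 ] [[0.3536, -0.9026, -0.2454], [0.9354, 0.3408, 0.0941], [-0.0013, -0.2628, 0.9648]] ['frame', 'z_map', 'K', 'origin', 'rotation']
```

View pics/scene0.png

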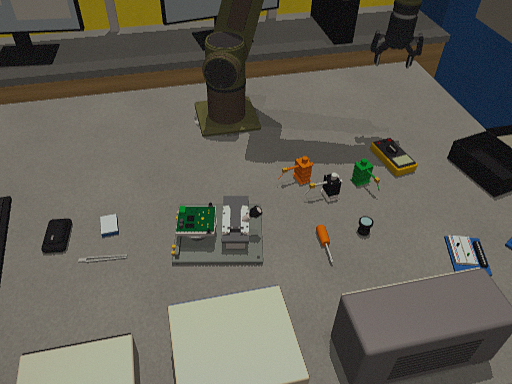

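View pics/side0.png

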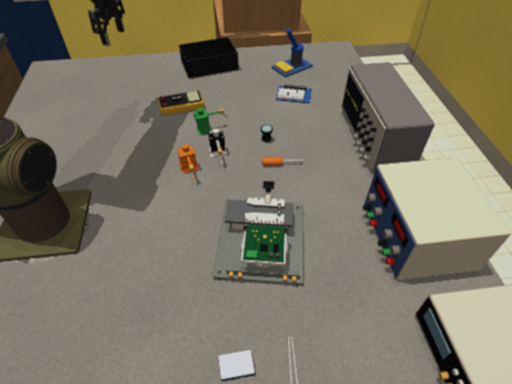

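View pics/wrist0.png

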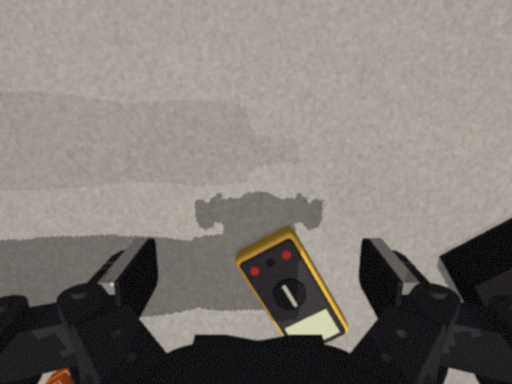

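```bash
cat > h.py <<'E'
import numpy as np,cv2
from bench import state, viewer, manip
def load(n): return dict(np.load(n+".npz"))
def P(f,u,v,z=None):
    K=f["K"];d=np.array([(u-K[0,2])/K[0,0],-(v-K[1,2])/K[1,1],-1.0])
    R=f["rotation"];o=f["origin"]
    if z is None:
        return o+R@(d*float(f["z_map"][int(round(v)),int(round(u))]))
    w=R@d; return o+w*(z-o[2])/w[2]
def cloud(f):
    K=f["K"];h,w=f["z_map"].shape;u,v=np.meshgrid(np.arange(w),np.arange(h))
    z=f["z_map"];p=np.stack([(u-K[0,2])/K[0,0]*z,-(v-K[1,2])/K[1,1]*z,-z],-1)
    return p@f["rotation"].T+f["origin"]
def proj(f,p):
    c=(np.asarray(p)-f["origin"])@f["rotation"];K=f["K"]
    return np.stack([K[0,0]*c[...,0]/-c[...,2]+K[0,2],K[1,1]*-c[...,1]/-c[...,2]+K[1,2]],-1)
def crop(f,name,u0,v0,u1,v1,s):
    im=f["frame"][v0:v1,u0:u1,::-1]; cv2.imwrite("pics/"+name+".png",cv2.resize(im,None,fx=s,fy=s,interpolation=cv2.INTER_CUBIC))
def grab(n,tag):
    f=viewer.grab_frame(n);np.savez(tag+".npz",**f);cv2.imwrite("pics/"+tag+".png",f["frame"][:,:,::-1]);return f
E
python3 - <<'E'
from h import *
crop(load("scene0"),"c1",165,145,295,270,6)
crop(load("side0"),"c2",205,170,315,290,5)
crop(load("scene0"),"c3",270,140,390,270,4)
crop(load("side0"),"c4",170,95,310,195,5)
for n in("scene0","side0"):
    c=cloud(load(n)); print(n,[np.round(np.nanmedian(c[y:y+6,x:x+6],axis=(0,1))) for x,y in ((150,290),(330,250))])
E
```

```text
scene0 [array([ 691., -312.,   -0.]), array([670., 153.,  -0.])]
side0 [array([ 285., -230.,    0.]), array([ 710., -180.,    0.])]
```

View pics/c1.png

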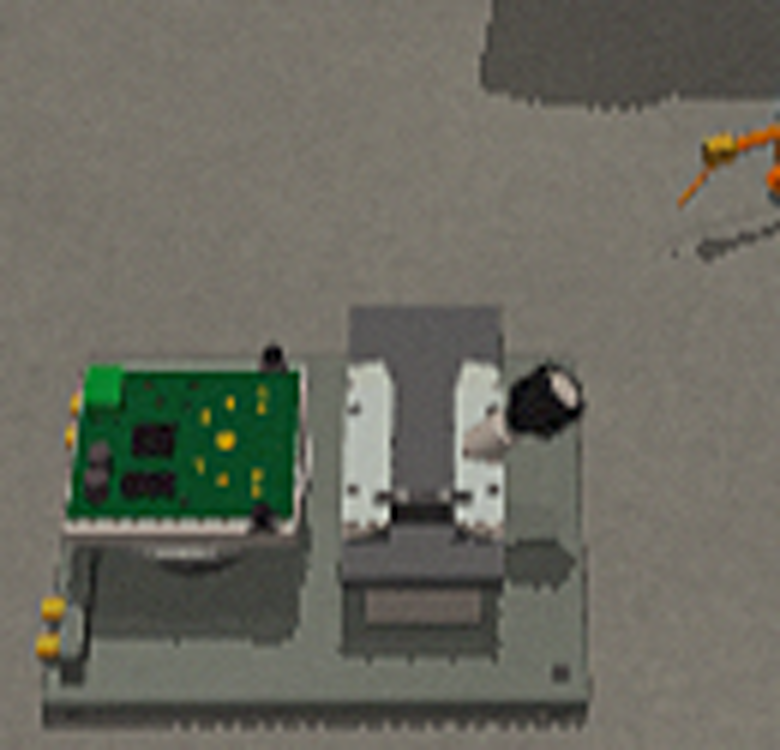

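View pics/c2.png

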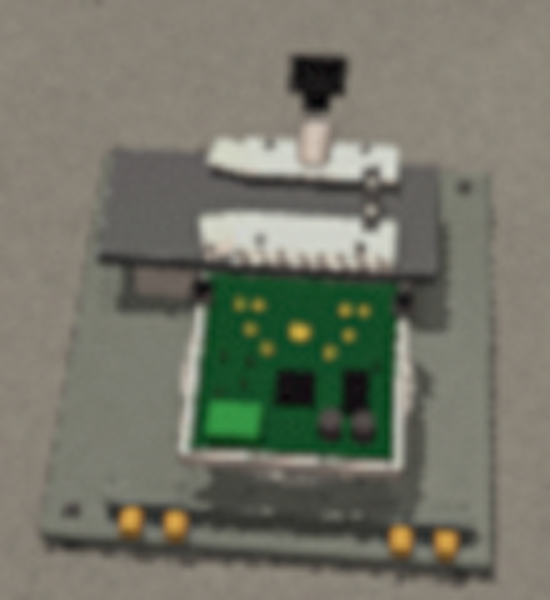

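View pics/c3.png

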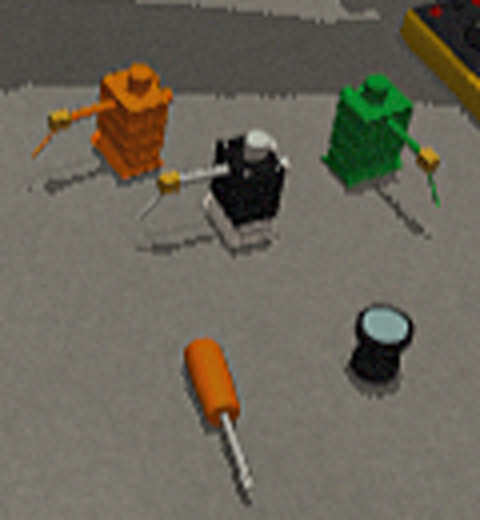

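View pics/c4.png

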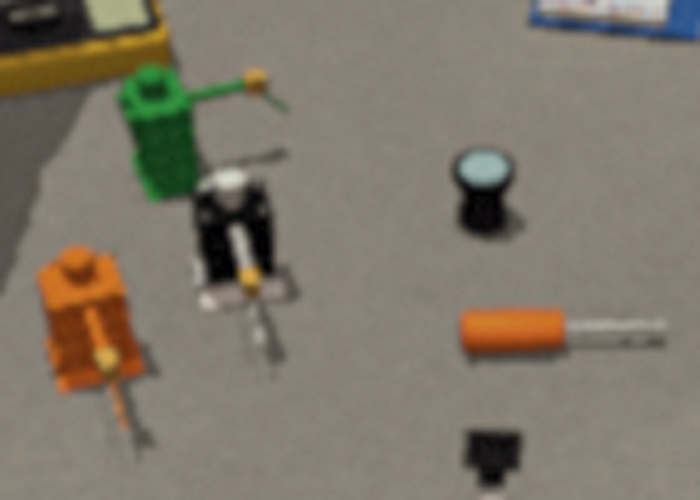

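```bash
python3 - <<'E'
from h import *
cs={}
for n in("scene0","side0"):
    f=load(n);c=cloud(f);cs[n]=c
    def rect(m,lab):
        p=c[m][:,:2].astype(np.float32)
        r=cv2.minAreaRect(p); b=cv2.boxPoints(r); print(n,lab,len(p),np.round(r[0],1),np.round(r[1],1),round(r[2],2))
    X,Y,Z=c[...,0],c[...,1],c[...,2]
    reg=(X>300)&(X<720)&(Y>-260)&(Y<40)&(Z<200)
    print(n,"z hist",[ (z,int((reg&(Z>z-1)&(Z<=z+1)).sum())) for z in range(4,120,4)])
    rect(reg&(abs(Z-16)<3),"base")
    rect(reg&(abs(Z-60)<2.5),"bed")
    rect(reg&(abs(Z-72)<2.0),"cheeks")
    g=f["frame"].astype(int);gm=(g[...,1]>g[...,0]+25)&(g[...,1]>g[...,2]+25)
    rect(reg&gm&(abs(Z-75.6)<3),"board")
    reg=reg&(Z>85)&(g.sum(-1)<150); 
    p=c[reg]; print("knob",len(p),p.mean(0) if len(p) else 0, p.min(0),p.max(0))
E
```

```text
scene0 z hist [(4, 312), (8, 17), (12, 186), (16, 1009), (20, 97), (24, 24), (28, 26), (32, 30), (36, 28), (40, 1), (44, 0), (48, 2), (52, 20), (56, 48), (60, 352), (64, 59), (68, 64), (72, 222), (76, 376), (80, 46), (84, 47), (88, 10), (92, 2), (96, 6), (100, 6), (104, 12), (108, 14), (112, 10), (116, 1)]
scene0 base 2142 [ 547.2 -126. ] [229.6 204.6] 77.92
scene0 bed 666 [ 535.7 -124.3] [158.4 165.5] 77.25
scene0 cheeks 520 [ 552.2 -140.8] [183.5 101.4] 77.81
scene0 board 610 [ 540.5 -182.4] [94.4 87.4] 77.41
knob 90 [579.75645802 -45.4887041  104.36851736] [ 521.57727562 -224.64219606   85.55673463] [591.79820081 -20.41787691 116.60026946]
side0 z hist [(4, 162), (8, 22), (12, 72), (16, 1401), (20, 65), (24, 27), (28, 85), (32, 94), (36, 67), (40, 4), (44, 0), (48, 3), (52, 25), (56, 38), (60, 524), (64, 64), (68, 54), (72, 369), (76, 737), (80, 81), (84, 66), (88, 27), (92, 6), (96, 7), (100, 5), (104, 13), (108, 20), (112, 12), (116, 4)]
side0 base 2522 [ 541.9 -126.3] [231.8 202.5] 77.98
side0 bed 949 [ 530.  -136.2] [186.8 161.9] 77.21
side0 cheeks 683 [ 548.4 -139.4] [187.3  95.9] 79.05
side0 board 913 [ 541.6 -180.1] [92.1 83.5] 77.18
knob 87 [569.99094281 -54.46800423 104.9373834 ] [ 502.09055756 -227.6230509    85.03109931] [594.26593783 -30.90534839 115.80938136]
```

```bash
python3 - <<'E'
from h import *
f=load("scene0"); print("pos top scene",P(f,270+257/4,140+145/4,79),"orange",P(f,270+140/4,140+72/4,79),"green",P(f,270+376/4,140+82/4,79))
print("holder",P(f,270+169/4,140+182/4,55),"tip",P(f,270+142/4,140+217/4,26))
f=load("side0"); print("pos top side",P(f,170+230/5,95+178/5,79),"orange",P(f,170+78/5,95+255/5,79),"green",P(f,170+152/5,95+75/5,79))
print("holder",P(f,170+250/5,95+278/5,55))
for n in("scene0","side0"):
    f=load(n);c=cloud(f);X,Y,Z=c[...,0],c[...,1],c[...,2]
    g=f["frame"].astype(int);mx=g.max(-1);mn=g.min(-1)
    t=P(load("scene0"),270+257/4,140+145/4,79)
    near=(np.hypot(X-t[0],Y-t[1])<45)
    k=near&(Z>76)&(Z<82); p=c[k]; print(n,"knobtop",len(p),p.mean(0),p.min(0),p.max(0))
    k=near&(abs(Z-64)<2.5)&(mx<60); p=c[k]; 
    if len(p)>5: print("bodytop",len(p),p.mean(0),cv2.minAreaRect(p[:,:2].astype(np.float32)))
    k=near&(Z<62)&(Z>18)&(mx<70); p=c[k]; print("body",len(p),p.mean(0),p.min(0),p.max(0),cv2.minAreaRect(p[:,:2].astype(np.float32)))
    k=near&(Z>4)&(Z<14)&(mn>90); p=c[k]; print("foot",len(p),p.mean(0),p.min(0),p.max(0))
    k=(np.hypot(X-t[0],Y-t[1])<90)&(mx>120)&(mn<60)&(g[...,0]>g[...,1]*1.1)&(g[...,1]>g[...,2]*1.5)&(Z>44)&(Z<64);p=c[k];print("brass",len(p),p[:].mean(0) if len(p) else 0)
    for q in np.round(p): print(q,end=' ')
    print()
E
```

```text
pos top scene [467.16326673 221.46274989  79.        ] orange [372.81642245 165.64748407  79.        ] green [419.92143175 331.56490673  79.        ]
holder [466.59870531 159.22962484  55.        ] tip [468.60918206 141.497064    26.        ]
pos top side [461.06980211 223.19065681  79.        ] orange [372.86234273 166.28087834  79.        ] green [419.81112733 330.66485684  79.        ]
holder [466.71262184 161.9108541   55.        ]
scene0 knobtop 19 [461.2241562  223.83171987  78.31548755] [452.26412142 215.244534    76.36009057] [468.63099623 230.88015516  80.27594006]
bodytop 69 [466.14389064 217.52190608  63.45755304] ((462.3434143066406, 218.03433227539062), (44.49406051635742, 34.404109954833984), 13.443737983703613)
body 201 [473.50936488 214.82296237  42.18225106] [439.28032659 190.22287508  18.15151808] [485.78212392 241.78859208  61.98113201] ((466.9945068359375, 217.2974853515625), (49.3275032043457, 43.818973541259766), 69.60503387451172)
foot 31 [472.94073889 212.87055905   6.79066291] [438.53935058 202.65275536   4.08091599] [502.10644872 253.41185769  13.10053147]
b
[... 235 characters left out ...]
 [470. 157.  61.] [473. 158.  63.] 
side0 knobtop 24 [458.29329734 221.49164861  78.87260053] [449.45999921 213.66512933  76.18697268] [466.69624557 230.97916977  81.61652018]
bodytop 72 [456.75268774 215.00555898  64.12721555] ((457.5285339355469, 218.1326141357422), (41.15843963623047, 32.415897369384766), 0.5642947554588318)
body 120 [459.67541694 204.72290391  43.16700509] [439.52626568 196.03353022  19.67252891] [481.55498732 227.07968512  61.66114159] ((458.2713623046875, 204.03492736816406), (30.3017578125, 40.168617248535156), 60.68149948120117)
foot 37 [458.20528654 206.74529931   7.24842099] [433.91880978 181.43854827   4.20927049] [484.16016838 213.29331446  12.78907213]
brass 0 0
```

```bash
python3 -m crank '[[-0.6,0,-1.4,0,1,0,-1],[-1.2,0,-2.8,0,2,0,-1],[-1.9,0,-4.2,0,3.1,0,-1],[-2.5,0,-5.7,0,4.2,0,-1],[-3.1,0,-7.1,0,5.3,0,-1],[-3.7,0,-8.5,0,6.4,0,-1],[-4.3,0,-10,0,7.5,0,-1],[-5,0,-11.4,0,8.5,0,-1],[-5.6,0,-12.8,0,9.5,0,-1],[-6.2,0,-14.2,0,10.5,0,-1]]'
python3 - <<'E'
from h import *
s=state();print(s["clock"],np.round(s["ee_pos"],1),np.round(s["eef_rot"],3).tolist(),np.round(s["joint_pos"],2))
f=grab("wrist","w1");print(f["origin"])
E
```

```text
clock: 0.98
ee_pos: [463.8, 218.6, 231.2]
eef_rot: [[0.995, -0.0, -0.104], [0.104, -0.0, 0.995], [-0.0, -1.0, -0.0]]
ft_force: [-0.4, 1.0, -0.8]
finger_gap: 0.999
0.9833 [463.8 218.6 231.2] [[0.995, -0.0, -0.104], [0.104, -0.0, 0.995], [-0.0, -1.0, -0.0]] [ 0.44  0.24 -0.17  1.17  0.    1.91]
[456.86534163 284.07826282 374.44209923]
```

View pics/w1.png

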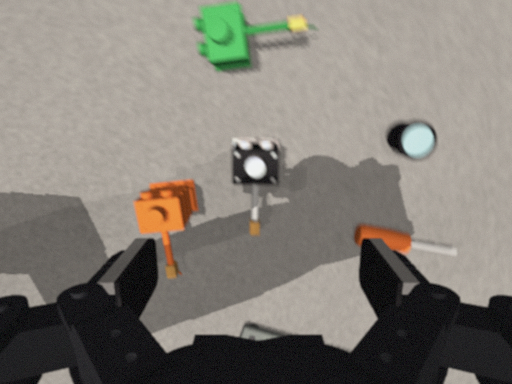

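```bash
python3 - <<'E'
from h import *
f=load("w1"); crop(f,"w1c",200,110,310,260,5)
g=f["frame"].astype(int)
sub=np.zeros(g.shape[:2],bool);sub[130:200,215:300]=1
m=(sub&(g.min(-1)>170)).astype(np.uint8);n,l,st,ce=cv2.connectedComponentsWithStats(m)
for i in range(1,n): print(st[i],ce[i],P(f,*ce[i],79)[:2],P(f,*ce[i])) 
s2=np.zeros_like(sub);s2[205:245,240:275]=1
b=s2&(g[...,0]>g[...,2]*2)&(g[...,0]>80);v,u=np.nonzero(b);print("holder",u.mean(),v.mean(),P(f,u.mean(),v.mean(),61),P(f,u.mean(),v.mean()))
c=cloud(f);k=sub&(abs(c[...,2]-64)<2.5);print("top",k.sum(),cv2.minAreaRect(c[k][:,:2].astype(np.float32)))
k=sub&(abs(c[...,2]-64)<2.5)&(g.max(-1)<90);print("topdark",k.sum(),cv2.minAreaRect(c[k][:,:2].astype(np.float32)))
k=sub&(abs(c[...,2]-79)<2);print("knob",k.sum(),c[k].mean(0))
E
```

```text
[232 137  23  12 176] [242.57386364 141.15340909] [447.70882916 244.24687035] [447.2521556 242.2603123  64.2650675]
[260 137  13  12 108] [265.68518519 142.59259259] [467.95309693 245.09899441] [456.86534163 284.07826282 374.44209923]
[235 153   4   3   8] [236.75  153.875] [443.62865115 232.52756703] [442.99291319 230.05166611  64.81036872]
[272 153   4   4  10] [273.5 154.5] [475.98256792 235.3516211 ] [476.97376098 232.82523426  63.68187001]
[245 157  20  20 315] [254.76825397 166.81269841] [460.64400425 222.58991784] [460.62096828 222.964771    80.80111214]
[292 156   1   2   2] [292.  156.5] [492.48046744 235.27970555] [501.89568269 222.37931813   0.89692167]
holder 254.11340206185568 227.8762886597938 [466.52484477 157.15199875  61.        ] [466.51309126 157.30644027  61.38139052]
top 1460 ((459.5610656738281, 224.789306640625), (43.703617095947266, 41.222225189208984), 5.669899940490723)
topdark 908 ((461.073486328125, 221.3770751953125), (41.66703414916992, 34.33588790893555), 4.803064823150635)
knob 299 [459.34336333 224.85229551  79.58208173]
```

View pics/w1c.png

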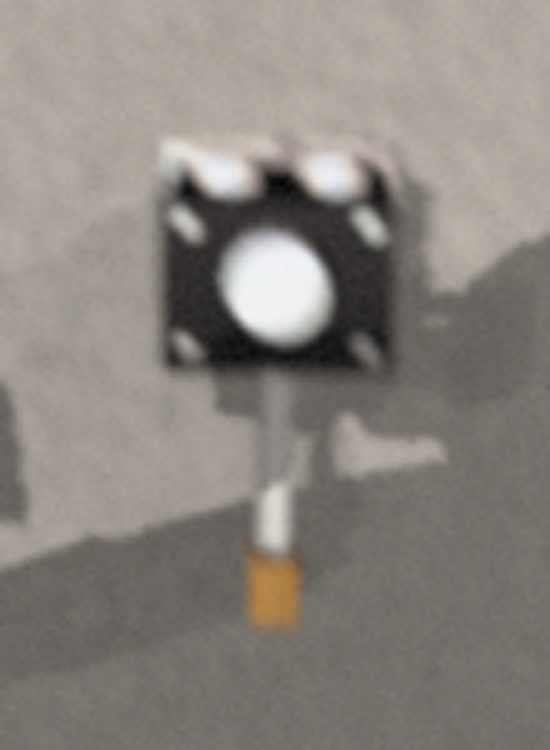

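```bash
python3 -m crank '[[-0.11,0.5,0.17,0,0.13,0,-1],[-0.11,1.5,0.17,0,0.13,0,-1],[-0.11,2.6,0.17,0,0.13,0,-1],[-0.11,3.7,0.17,0,0.13,0,-1],[-0.11,4.8,0.17,0,0.13,0,-1],[-0.11,5.8,0.17,0,0.13,0,-1],[-0.11,6.7,0.17,0,0.13,0,-1],[-0.11,7.5,0.17,0,0.13,0,-1],[-0.11,8.0,0.17,0,0.13,0,-1],[-0.11,8.2,0.17,0,0.13,0,-1]]'
python3 - <<'E'
from h import *
f=grab("side","s2");crop(f,"s2c",160,90,300,200,5)
E
```

```text
clock: 1.87
ee_pos: [457.7, 223.6, 24.0]
eef_rot: [[0.995, -0.004, -0.096], [0.096, -0.002, 0.995], [-0.004, -1.0, -0.002]]
ft_force: [0.8, -0.4, 0.3]
finger_gap: 0.999
```

View pics/s2c.png

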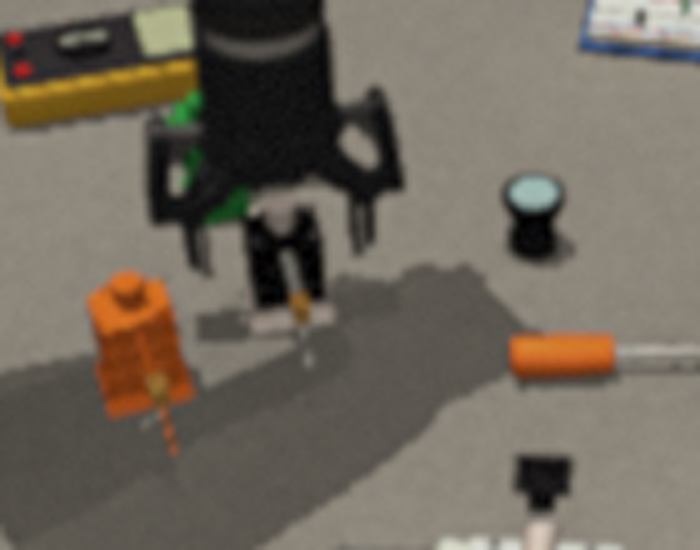

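```bash
python3 -m crank '[[0,0,0,0,0,0,-0.6],[0,0,0,0,0,0,-0.3],[0,0,0,0,0,0,0],[0,0,0,0,0,0,1],[0,0,0,0,0,0,1],[0,0,0,0,0,0,1],[0,0,0,0,0,0,1],[0,0,0,0,0,0,1],[0,0,0,0,0,0,1],[0,0,0,0,0,0,1]]'
```

```text
clock: 2.75
ee_pos: [460.7, 224.9, 27.6]
eef_rot: [[0.995, 0.002, -0.096], [0.096, 0.001, 0.995], [0.002, -1.0, 0.001]]
ft_force: [-0.8, 0.3, 6.8]
finger_gap: 0.509
```

```bash
python3 -m crank '[[0,-0.3,0,0,0,0,1],[0,-0.9,0,0,0,0,1],[0,-1.6,0,0,0,0,1],[0,-2.4,0,0,0.3,0,1],[0,-3.2,0,0,0.8,0,1],[0,-4,0,0,1.3,0,1],[0,-4.8,0,0,1.8,0,1],[0,-5.4,0,0,2.3,0,1],[0,-5.8,0,0,2.7,0,1],[0,-6,0,0,2.95,0,1]]'
python3 - <<'E'
from h import *
f=grab("wrist","w3")
E
```

```text
clock: 3.58
ee_pos: [460.0, 224.3, 178.0]
eef_rot: [[0.977, 0.002, 0.213], [-0.213, 0.001, 0.977], [0.001, -1.0, 0.001]]
ft_force: [0.3, 0.3, -3.2]
finger_gap: 0.51
```

View pics/w3.png

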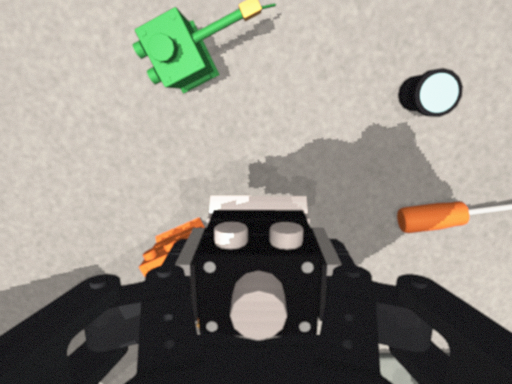

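```bash
python3 -m crank '[[0.15,-0.1,-0.5,0,0,0,1],[0.5,-0.2,-1.5,0,0,0,1],[0.95,-0.3,-2.9,0,0,0,1],[1.4,-0.4,-4.3,0,0,0,1],[1.85,-0.5,-5.7,0,0,0,1],[2.3,-0.5,-7.1,0,0,0,1],[2.7,-0.5,-8.4,0,0,0,1],[3.1,-0.5,-9.6,0,0,0,1],[3.4,-0.5,-10.6,0,0,0,1],[3.57,-0.5,-11.13,0,0,0,1]]'
python3 - <<'E'
from h import *
f=grab("wrist","w4");f=grab("side","s4");f=grab("scene","c4b")
s=state();print(s["clock"],np.round(s["ee_pos"],1),np.round(s["joint_pos"],2))
E
```

```text
clock: 4.47
ee_pos: [486.9, -70.2, 188.1]
eef_rot: [[0.977, -0.002, 0.214], [-0.214, -0.002, 0.977], [-0.002, -1.0, -0.002]]
ft_force: [0.2, -0.0, -3.2]
finger_gap: 0.502
4.6167 [487.  -67.9 188.1] [-0.14  0.23 -0.3   1.05  0.    1.65]
```

View pics/w4.png

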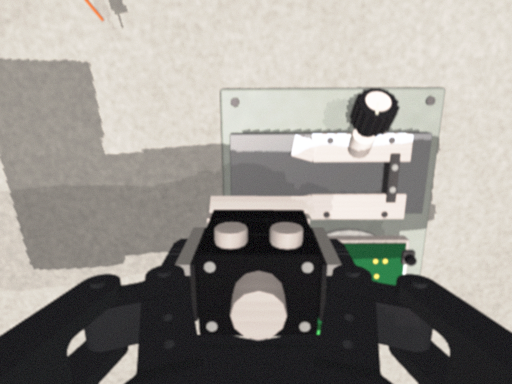

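View pics/c4b.png

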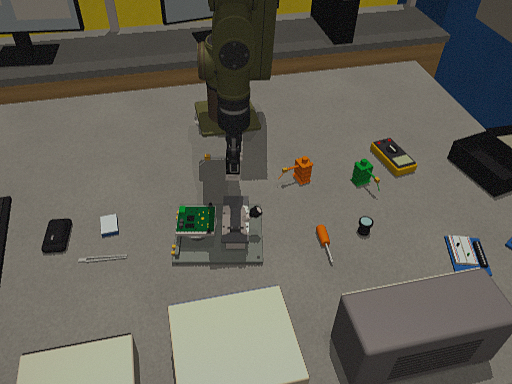

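```bash
python3 - <<'E'
from h import *
f=load("w4");crop(f,"w4c",215,80,455,300,3.2)
print(f["origin"])
for (u,v,z,l) in [(220.5,88,16,"base c -70,-112"),(445,87.5,16,"base -70,92"),(230,134,60,"bed -34,-100"),(259,306,239.6,"held knob"),(378,101,0,"")]:
    print(l,P(f,u,v,z),P(f,u,v))
c=cloud(f);Z=c[...,2]
for lab,m in (("bed",abs(Z-60)<2),("cheek",abs(Z-72)<2),("base",abs(Z-16)<2)):
    mm=m.astype(np.uint8); print(lab,m.sum(),cv2.minAreaRect(c[m][:,:2].astype(np.float32)))
E
```

```text
[501.17735857  -5.6365992  331.24374459]
base c -70,-112 [469.44439151   7.29196029  16.        ] [467.72515526   7.99240686  -1.07935071]
base -70,92 [666.0313243  -35.27089947  16.        ] [666.37010817 -35.33179957  15.35215694]
bed -34,-100 [472.74191679 -30.36734787  60.        ] [472.84091923 -30.2812439   60.94437757]
held knob [487.87738549 -67.69006337 239.6       ] [487.89441703 -67.6105996  239.71735619]
 [611.28854541 -35.5790291    0.        ] [574.73751064 -25.63974111 109.95523681]
bed 8749 ((542.5133056640625, -88.7222671508789), (88.00775909423828, 162.10360717773438), 77.9857177734375)
cheek 5246 ((556.7056884765625, -107.05298614501953), (122.04886627197266, 92.88166809082031), 81.97236633300781)
base 10919 ((548.3223266601562, -104.4230728149414), (188.05369567871094, 203.5152587890625), 77.82911682128906)
```

View pics/w4c.png

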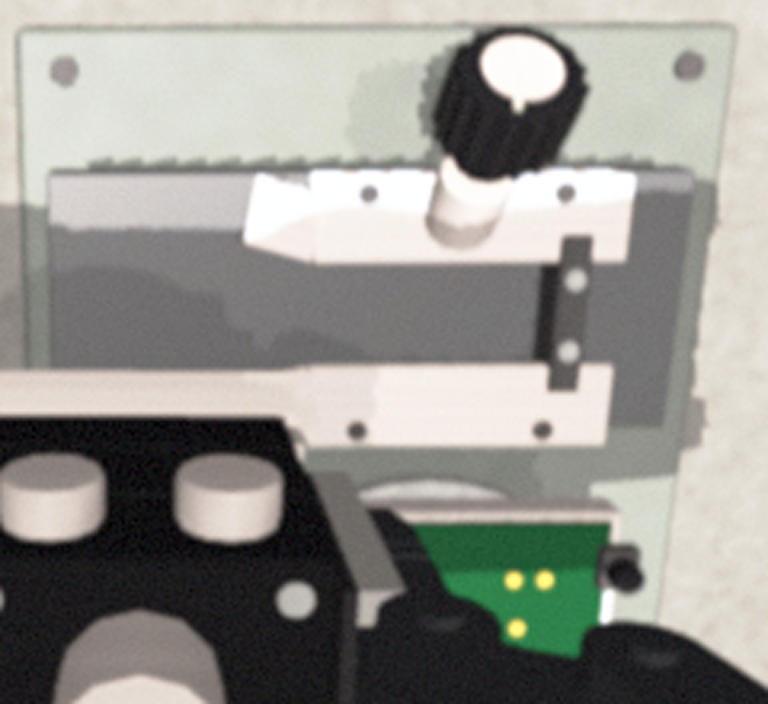

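```bash
python3 - <<'E'
from h import *
f=load("w4")
a=np.deg2rad(-12.3);xs=np.array([np.sin(a),-np.cos(a)]);ys=np.array([np.cos(a),np.sin(a)])
def C(u,v):return 215+u/3.2,80+v/3.2
for l,u,v,z in [("lip-13.5",330,263,72),("lip-13.5",625,262,72),("lip13.5",380,365,72),("lip13.5",610,364,72),("stop y25 top",563,237,73),("stop y25 top",549,388,73),("cheek far end y41",636,175,72),("y41",606,444,72),("bed y-100",49,300,60),("bed y-100 a",49,175,60),("bed y+?",692,175,60),("base -70,-112",18,28,16),("base -70,92",735,28,16),("knob face",522,69,101+7.1)]:
    p=P(f,*C(u,v),z)[:2];q=p-[564,-84];print(l,np.round(p,1),"s",np.round([q@xs,q@ys],1))
tl=P(f,*C(330,263),72)-P(f,*C(625,262),72);print(np.degrees(np.arctan2(-tl[1],-tl[0])))
tl=P(f,*C(380,365),72)-P(f,*C(610,364),72);print(np.degrees(np.arctan2(-tl[1],-tl[0])))
g=load("scene0")
def C1(u,v):return 165+u/6,145+v/6
for l,u,v,z in [("lip 13.5",393,375,72),("lip13.5",390,480,72),("lip-13.5",455,375,72),("bed-34,-100",350,307,60),("bed34,-100",500,307,60)]:
    p=P(g,*C1(u,v),z)[:2];q=p-[564,-84];print("scene",l,np.round(p,1),"s",np.round([q@xs,q@ys],1))
g=load("side0")
def C1(u,v):return 205+u/5,170+v/5
for l,u,v,z in [("lip -13.5",280,182,72),("lip13.5",280,212,72),("bed-34,-100",115,150,60),("bed34,-100",98,258,60)]:
    p=P(g,*C1(u,v),z)[:2];q=p-[564,-84];print("side",l,np.round(p,1),"s",np.round([q@xs,q@ys],1))
E
```

```text
lip-13.5 [536.1 -65.2] s [-12.4 -31.3]
lip-13.5 [606.4 -80.3] s [-12.6  40.6]
lip13.5 [543.9 -93.5] s [ 13.6 -17.6]
lip13.5 [ 600.2 -105.5] s [13.3 39.9]
stop y25 top [591.9 -70.7] s [-18.9  24.5]
stop y25 top [ 584.2 -108.2] s [19.3 24.9]
cheek far end y41 [611.  -59.8] s [-33.7  40.7]
y41 [ 597.  -126.6] s [34.6 41.3]
bed y-100 [465.3 -62.1] s [  -0.4 -101.1]
bed y-100 a [472.9 -31. ] s [ -32.4 -100.4]
bed y+? [629.7 -65.3] s [-32.3  60.2]
base -70,-112 [469.4   6.6] s [ -68.4 -111.7]
base -70,92 [665.7 -36.3] s [-68.3  89.2]
knob face [575.4 -26.2] s [-58.9  -1.2]
-12.136762356129529
-12.072140637089815
scene lip 13.5 [519.5 -86.9] s [ 12.3 -42.8]
scene lip13.5 [ 580.1 -100.2] s [12.4 19.2]
scene lip-13.5 [525.3 -60.3] s [-14.9 -42.9]
scene bed-34,-100 [461.3 -95.7] s [ 33.3 -97.8]
scene bed34,-100 [475.7 -28.6] s [-35.3 -98. ]
side lip -13.5 [550.3 -73.5] s [ -7.3 -15.6]
side lip13.5 [547.6 -92.1] s [ 11.4 -14.3]
side bed-34,-100 [473.4 -31.9] s [-31.5 -99.6]
side bed34,-100 [459.6 -98.9] s [ 36.8 -98.8]
```

```bash
python3 - <<'E'
from h import *
f=load("w4");s=np.array([487,-67.9])
a=np.deg2rad(-12.2);xs=np.array([np.sin(a),-np.cos(a)]);ys=np.array([np.cos(a),np.sin(a)])
zf=188.1-27.6
q=np.array([P(f,u,v,zf+64)[:2] for u,v in [(209.5,267.3),(307,267.3),(212,326.5),(305,326)]]);print(q.round(1),q.mean(0))
d=q.mean(0)-[564,-84];print("center in station",d@xs,d@ys, "TCP",(s-[564,-84])@xs,(s-[564,-84])@ys)
p=q[1]-q[0];print(np.degrees(np.arctan2(p[1],p[0])));p=q[3]-q[2];print(np.degrees(np.arctan2(p[1],p[0])))
print(P(f,209.5,267.3),P(f,305,326))
st=state();print(st["ee_pos"],st["eef_rot"])
E
```

```text
[[472.  -59. ]
 [505.4 -66.3]
 [466.9 -82.7]
 [500.5 -89.8]] [486.207761  -74.4550361]
center in station 7.110029651177675 -78.05245840637184 TCP 0.5356134290587871 -78.66335308296114
-12.326375838080535
-11.961471809007746
[472.55446674 -58.06878233 226.36802639] [500.48114426 -89.60783525 224.76788249]
[486.96983391 -67.85663818 188.06228741] [[ 9.76870442e-01 -2.14957173e-03  2.13821230e-01]
 [-2.13820988e-01  3.44494252e-04  9.76872799e-01]
 [-2.17351834e-03 -9.99997630e-01 -1.23097300e-04]]
```

```bash
python3 - <<'E'
from h import *
f=grab("wrist","w5");crop(f,"w5c",180,190,340,384,4)
print(f["origin"], state()["ee_pos"])
g=f["frame"].astype(int)
c=cloud(f);Z=c[...,2];zf=state()["ee_pos"][2]-27.6
R=np.zeros(Z.shape,bool);R[200:384,180:340]=1
m=R&(abs(Z-zf-79)<1.5);print("knob top",m.sum(),c[m].mean(0),c[m].min(0),c[m].max(0),cv2.minEnclosingCircle(c[m][:,:2].astype(np.float32)))
m=R&(abs(Z-zf-64)<2)&(g.max(-1)<100);print("body top",m.sum(),cv2.minAreaRect(c[m][:,:2].astype(np.float32)))
E
```

```text
[501.28752729  -3.61440559 331.3579542 ] [487.01325723 -66.92336748 188.14499717]
knob top 2266 [487.69740804 -67.19686535 239.98850758] [466.05155133 -77.6015209  238.05577928] [514.05620817 -50.43938836 241.04315498] ((490.05389404296875, -56.629295349121094), 24.521528244018555)
body top 6854 ((488.9395446777344, -71.37112426757812), (34.77070999145508, 51.898197174072266), 77.92194366455078)
```

View pics/w5c.png

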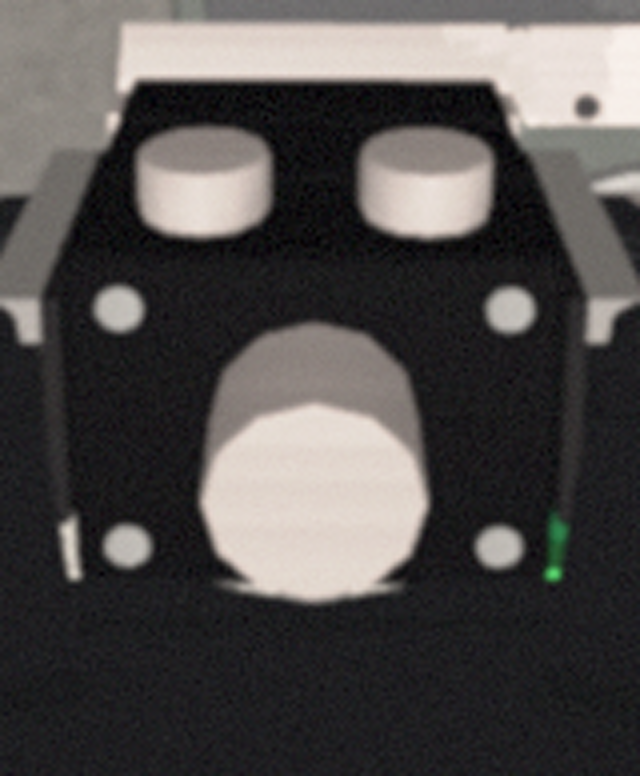

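```bash
python3 - <<'E'
from h import *
f=load("w5");t=state()["ee_pos"];zf=t[2]-27.6
a=np.deg2rad(-12.2);xs=np.array([np.sin(a),-np.cos(a)]);ys=np.array([np.cos(a),np.sin(a)])
o=np.array([564,-84])
for l,u,v,z in [("knob",315,503,79),("edge-x",315,265,64),("edge+x",315,580,64),("screws",315,310,64),("screws",315,547,64),("lip-13.5?",0,0,0)]:
    p=P(f,180+u/4,190+v/4,zf+z)[:2]-o;print(l,p@xs,p@ys)
# same image lips
crop(f,"w5d",215,80,455,300,3.2)
p=t[:2]-o;print("tcp",p@xs,p@ys)
E
```

```text
knob 1.5067053597513922 -78.28132790670884
edge-x -11.444289919461818 -78.24251450211769
edge+x 20.700180704551013 -78.29427784537356
screws -7.118196337428737 -78.24948095895141
screws 17.118036694164275 -78.28850939604463
lip-13.5? -17.444530344376318 -119.5541206497014
tcp -0.42176430326630987 -78.85678192785981
```

View pics/w5d.png

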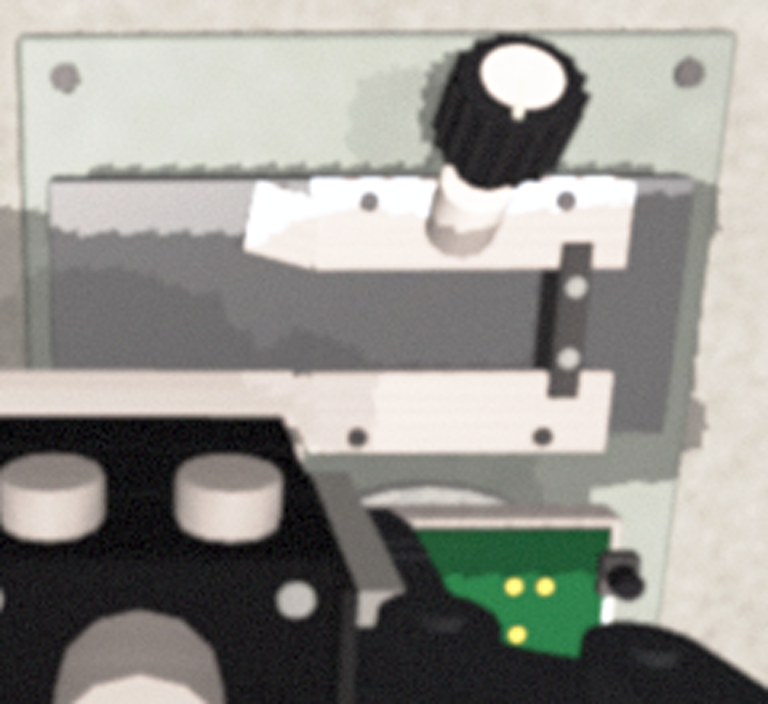

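```bash
python3 - <<'E'
from h import *
f=load("w1")
for l,u,v,z in [("knob",277,289,79),("e-x",277,190,64),("e+x",277,368,64),("s",187,224,64),("s",370,227,64),("s",189,347,64),("s",367,348,64),("holder",274,591,61)]:
    print(l,P(f,200+u/5,110+v/5,z)[:2])
E
```

```text
knob [461.29661209 221.7541128 ]
e-x [459.61413013 237.1620848 ]
e+x [463.08714083 203.34668856]
s [443.63321004 229.10906483]
s [477.51348117 232.08700356]
s [446.08770862 205.70292073]
s [479.64761759 209.01521488]
holder [467.23932479 156.87957796]
```

```bash
python3 - <<'E'
from h import *
f=load("w5");t=state()["ee_pos"];zf=t[2]-27.6
a=np.deg2rad(-12.2);xs=np.array([np.sin(a),-np.cos(a)]);ys=np.array([np.cos(a),np.sin(a)])
o=np.array([564,-84])
for z in (0,2):
  for u in (220,260,300):
    p=P(f,u,195.8,zf+z)[:2]-o;print(z,p@xs,p@ys, "center->",p@xs+19)
for v in (190,193,196,199,202,205,208): print(v,[np.round(np.r_[(P(f,u,v)[:2]-o)@xs,P(f,u,v)[2]-zf],1) for u in (240,270)])
E
```

```text
0 -14.222981687812734 -98.62513385422008 center-> 4.777018312187266
0 -14.182636483013452 -77.50143529079382 center-> 4.817363516986548
0 -14.142299950384473 -56.382277249897946 center-> 4.857700049615527
2 -14.821232269257619 -98.38696109219863 center-> 4.178767730742381
2 -14.781359454908134 -77.51059386629171 center-> 4.218640545091866
2 -14.741495211188978 -56.63871399923718 center-> 4.258504788811022
190 [array([ 10.6, -99.8]), array([  10.9, -100.5])]
193 [array([  13.5, -100.7]), array([ 13.2, -99.5])]
196 [array([-14.5,   1.5]), array([-14.6,   1.7])]
199 [array([-13.6,   3.8]), array([-13.5,   3.6])]
202 [array([-12.4,   5.2]), array([-12.1,   4.2])]
205 [array([-10.8,   5.1]), array([-11.2,   6.4])]
208 [array([-10.2,   8.1]), array([-9.6,  6.7])]
```

```bash
python3 -m crank '[[0,0.3,0.13,0,0,0,1],[0,0.8,0.13,0,0,0,1],[0,1.4,0.13,0,0,0,1],[0,2.0,0.13,0,0,0,1],[0,2.6,0.13,0,0,0,1],[0,3.1,0.13,0,0,0,1],[0,3.5,0.13,0,0,0,1],[0,3.8,0.13,0,0,0,1],[0,3.9,0.13,0,0,0,1],[0,3.9,0.13,0,0,0,1]]'
python3 - <<'E'
from h import *
f=grab("wrist","w6");crop(f,"w6c",180,80,420,260,3.3)
f=grab("side","s6");crop(f,"s6c",205,150,315,290,4)
print(state()["ee_pos"])
E
```

```text
clock: 5.5
ee_pos: [488.1, -62.5, 90.5]
eef_rot: [[0.978, -0.002, 0.21], [-0.21, 0.0, 0.978], [-0.002, -1.0, -0.0]]
ft_force: [-0.1, -0.5, -2.7]
finger_gap: 0.508
[489.17543963 -62.96103436  91.61510712]
```

View pics/w6c.png

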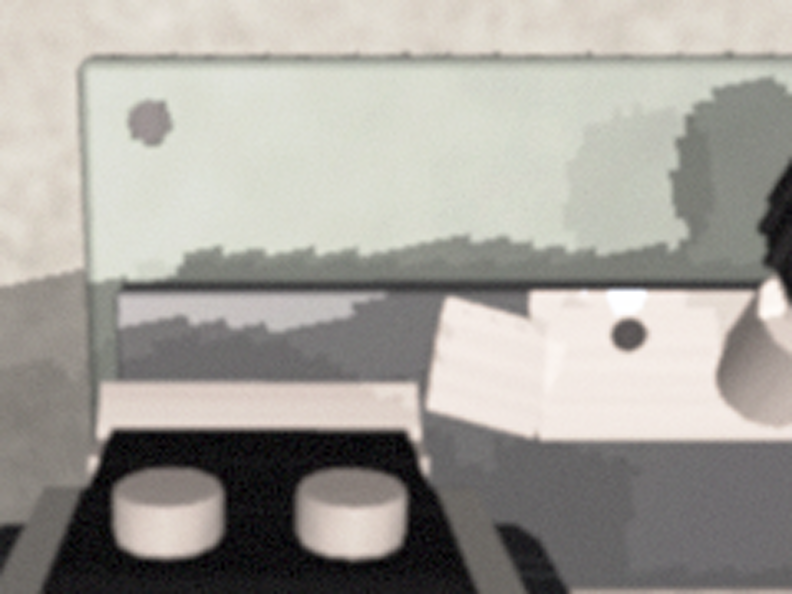

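View pics/s6c.png

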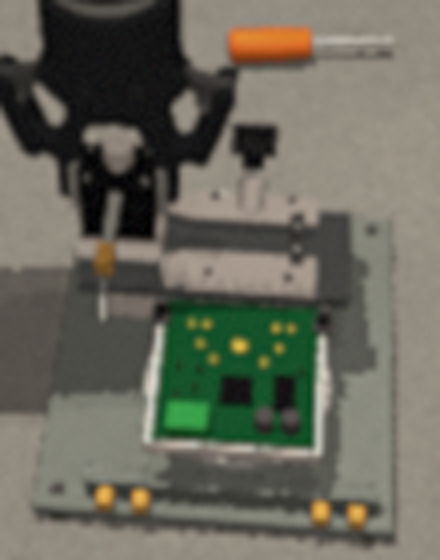

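```bash
python3 - <<'E'
from h import *
f=load("w6");t=state()["ee_pos"];zf=t[2]-27.6
print(t,zf)
a=np.deg2rad(-12.2);xs=np.array([np.sin(a),-np.cos(a)]);ys=np.array([np.cos(a),np.sin(a)])
o=np.array([564,-84])
def S(u,v,z):
    p=P(f,180+u/3.3,80+v/3.3,z)[:2]-o;return np.round([p@xs,p@ys],1)
print("bed edge",S(250,289,60),S(700,289,60),"foot low",S(100,382,zf+2),S(417,382,zf+2),"foot upper",S(260,431,zf+8))
print("foot front corner",S(420,382,zf+2),"lip full",S(540,440,72),S(780,440,72),"lead-in mouth lip",S(427,408,72))
print("tcp",(t[:2]-o)@xs,(t[:2]-o)@ys)
E
```

```text
[489.17543963 -62.96103436  91.61510712] 64.01510712408532
bed edge [-34.2 -79.9] [-34.4  -8.3] foot low [ -20.5 -103.4] [-20.6 -53.6] foot upper [-14.5 -78.3]
foot front corner [-20.6 -53.1] lip full [-13.2 -35.2] [-13.2   1.7] lead-in mouth lip [-18.3 -52.8]
tcp -4.75153442672838 -77.5807697168288
```

```bash
python3 -m crank '[[0,0.02,-0.04,0,0,0,1],[0,0.05,-0.07,0,0,0,1],[0,0.08,-0.07,0,0,0,1],[0,0.11,-0.07,0,0,0,1],[0,0.12,-0.07,0,0,0,1],[0,0.12,-0.07,0,0,0,1],[0,0.12,-0.07,0,0,0,1],[0,0.12,-0.07,0,0,0,1],[0,0.12,-0.07,0,0,0,1],[0,0.12,-0.07,0,0,0,1]]'
python3 - <<'E'
from h import *
f=grab("wrist","w7");crop(f,"w7c",180,80,420,260,3.3)
t=state()["ee_pos"];zf=t[2]-27.6
print(t,zf,state()["ft_force"])
a=np.deg2rad(-12.2);xs=np.array([np.sin(a),-np.cos(a)]);ys=np.array([np.cos(a),np.sin(a)])
o=np.array([564,-84]);print("tcp",(t[:2]-o)@xs,(t[:2]-o)@ys)
E
```

```text
clock: 6.43
ee_pos: [488.5, -65.1, 88.3]
eef_rot: [[0.977, -0.0, 0.211], [-0.211, 0.0, 0.977], [-0.0, -1.0, 0.0]]
ft_force: [-0.2, 0.4, -3.8]
finger_gap: 0.507
[488.494388   -65.05071894  88.32390294] 60.723902939585166 [ 0.20718196 -0.20145224 -4.1132992 ]
tcp -2.5651204066958018 -77.80483824334001
```

View pics/w7c.png

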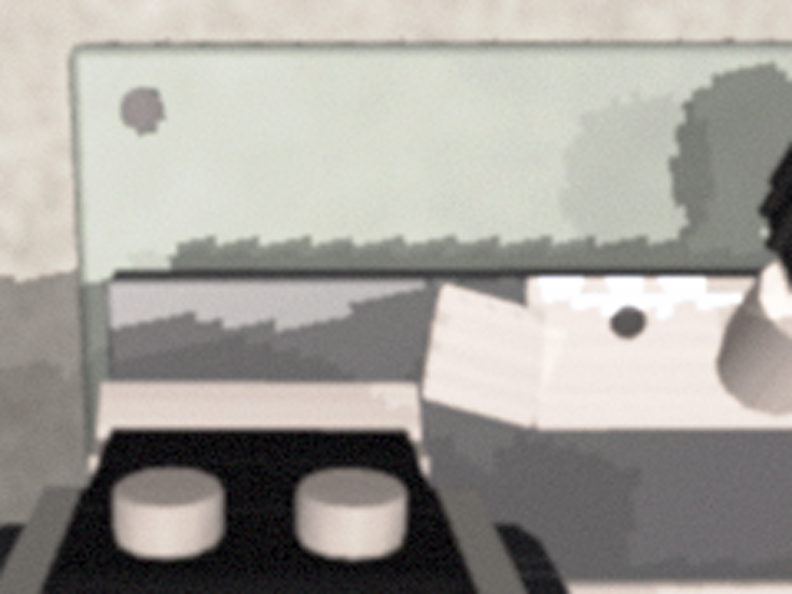

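```bash
python3 - <<'E'
from h import *
f=load("w7");zf=60.7
a=np.deg2rad(-12.2);xs=np.array([np.sin(a),-np.cos(a)]);ys=np.array([np.cos(a),np.sin(a)])
o=np.array([564,-84])
def S(u,v,z):
    p=P(f,180+u/3.3,80+v/3.3,z)[:2]-o;return np.round([p@xs,p@ys],1)
print("bed edge",S(250,277,60),S(700,277,60),"foot low",S(100,382,zf+2),S(417,382,zf+2),"foot upper",S(260,431,zf+8))
print("lip full",S(540,430,72),S(780,430,72),"lead-in mouth lip",S(427,398,72), "lip +x",S(700,580,72))
E
```

```text
bed edge [-34.2 -78.8] [-34.2  -8.2] foot low [ -17.8 -102.6] [-17.8 -52.4] foot upper [-11.7 -77.3]
lip full [-13.  -34.9] [-13.    1.5] lead-in mouth lip [-18.1 -52.2] lip +x [11.9 -8.1]
```

```bash
python3 -m crank '[[0.05,0,0.03,0,0,0,1],[0.2,0,0.03,0,0,0,1],[0.4,0,0.03,0,0,0,1],[0.6,0,0.03,0,0,0,1],[0.8,0,0.03,0,0,0,1],[1,0,0.03,0,0,0,1],[1.15,0,0.03,0,0,0,1],[1.28,0,0.03,0,0,0,1],[1.36,0,0.03,0,0,0,1],[1.4,0,0.03,0,0,0,1]]'
python3 - <<'E'
from h import *
f=grab("wrist","w8");crop(f,"w8c",180,80,420,260,3.3)
s=state();t=s["ee_pos"]
print(t,s["ft_force"],s["torque"])
a=np.deg2rad(-12.2);xs=np.array([np.sin(a),-np.cos(a)]);ys=np.array([np.cos(a),np.sin(a)])
o=np.array([564,-84]);print("tcp",(t[:2]-o)@xs,(t[:2]-o)@ys)
E
```

```text
clock: 7.32
ee_pos: [523.2, -71.8, 88.2]
eef_rot: [[0.977, 0.0, 0.212], [-0.212, -0.0, 0.977], [0.0, -1.0, -0.0]]
ft_force: [-0.1, 0.8, -3.1]
finger_gap: 0.511
[523.19632495 -71.80348081  88.25889674] [ 0.18032169 -0.49082778 -2.95610948] [-0.00818321 -0.03880049 -0.02649136]
tcp -3.2982433884794773 -42.459587472160116
```

View pics/w8c.png

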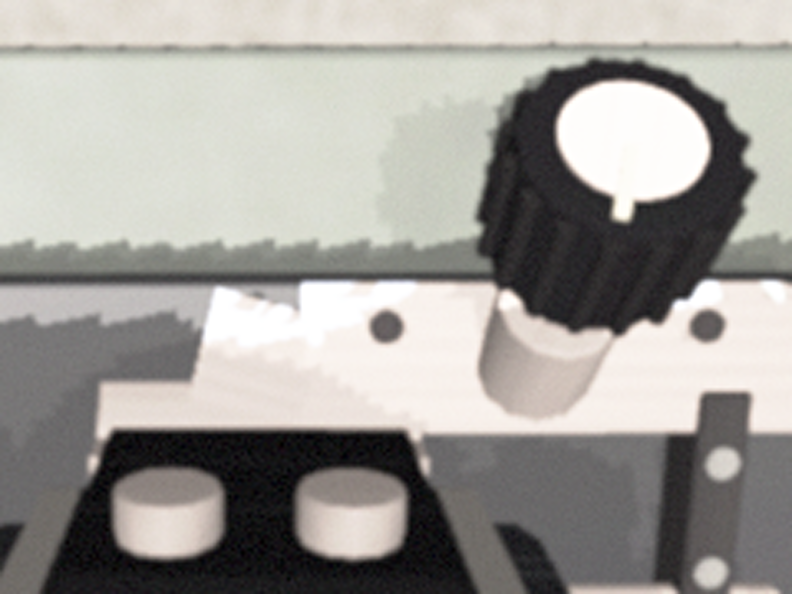

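```bash
python3 -m crank '[[0.1,0,0,0,0,0,1],[0.28,0,0,0,0,0,1],[0.48,0,0,0,0,0,1],[0.68,0,0,0,0,0,1],[0.88,0,0,0,0,0,1],[1.08,0,0,0,0,0,1],[1.28,0,0,0,0,0,1],[1.45,0,0,0,0,0,1],[1.56,0,0,0,0,0,1],[1.6,0,0,0,0,0,1]]'
python3 - <<'E'
from h import *
s=state();t=s["ee_pos"]
print(t,s["ft_force"],s["torque"])
a=np.deg2rad(-12.2);xs=np.array([np.sin(a),-np.cos(a)]);ys=np.array([np.cos(a),np.sin(a)])
o=np.array([564,-84]);print("tcp",(t[:2]-o)@xs,(t[:2]-o)@ys)
E
```

```text
clock: 8.2
ee_pos: [562.6, -80.3, 88.2]
eef_rot: [[0.977, 0.0, 0.212], [-0.212, 0.0, 0.977], [0.0, -1.0, 0.0]]
ft_force: [-0.2, 0.6, -3.3]
finger_gap: 0.511
[562.61628889 -80.28500307  88.24365008] [-0.16885097  0.61060327 -3.32510744] [ 0.10887798  0.00251244 -0.01919783]
tcp -3.3386845803843888 -2.1375322023119283
```

Now push to the stop and sink onto the floor gently.

```bash
python3 -m crank '[[0.03,0,0,0,0,0,1],[0.05,0,0,0,0,0,1],[0.07,0,0,0,0,0,1],[0.09,0,0,0,0,0,1],[0.11,0,0,0,0,0,1],[0.13,0,0,0,0,0,1],[0.15,0,0,0,0,0,1],[0.17,0,0,0,0,0,1],[0.18,0,0,0,0,0,1],[0.18,0,0,0,0,0,1]]'
python3 - <<'E'
from h import *
s=state();t=s["ee_pos"]
print(t,s["ft_force"],s["torque"])
a=np.deg2rad(-12.2);xs=np.array([np.sin(a),-np.cos(a)]);ys=np.array([np.cos(a),np.sin(a)])
o=np.array([564,-84]);print("tcp",(t[:2]-o)@xs,(t[:2]-o)@ys)
f=grab("wrist","w9");crop(f,"w9c",180,80,420,260,3.3)
E
```

```text
clock: 9.03
ee_pos: [563.2, -80.6, 87.7]
eef_rot: [[0.977, -0.006, 0.211], [-0.211, 0.001, 0.977], [-0.006, -1.0, -0.0]]
ft_force: [-7.4, 0.9, -0.6]
finger_gap: 0.51
[563.21902061 -80.61112915  87.72873967] [-7.40293235  0.86002146 -0.58948154] [0.38631138 1.55745578 0.07230512]
tcp -3.1472959184156415 -1.4794941150365
```

View pics/w9c.png

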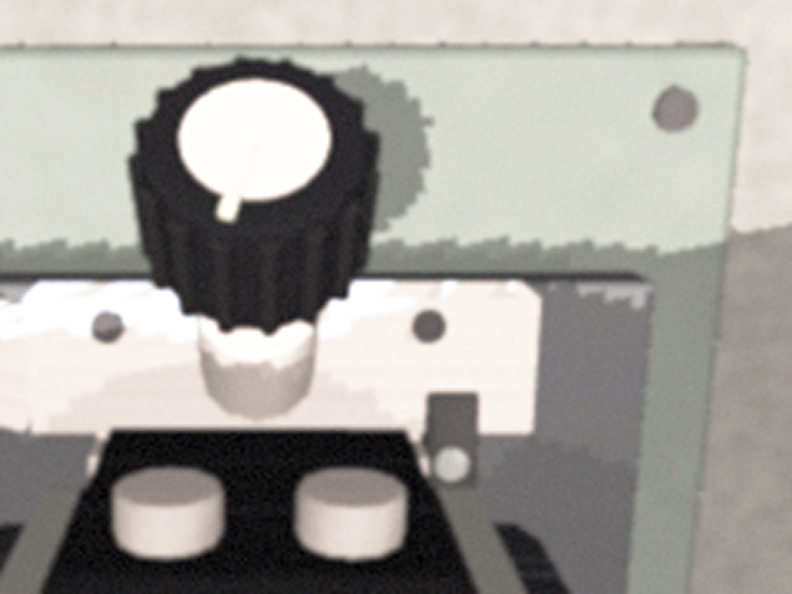

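```bash
python3 -m crank '[[-0.04,0.01,0,0,0,0,1],[-0.08,0.02,0,0,0,0,1],[-0.11,0.02,0,0,0,0,1],[-0.11,0.02,0,0,0,0,1],[-0.11,0.02,0,0,0,0,0.4],[-0.11,0.02,0,0,0,0,-0.3],[-0.11,0.02,0,0,0,0,-0.7],[-0.11,0.02,0,0,0,0,-0.7],[-0.11,0.02,0,0,0,0,-0.7],[-0.11,0.02,0,0,0,0,-0.7]]'
python3 - <<'E'
from h import *
s=state();t=s["ee_pos"]
print(t,s["ft_force"],s["finger_gap"])
f=grab("wrist","w10");crop(f,"w10c",150,80,450,260,2.6)
E
```

```text
clock: 9.92
ee_pos: [564.8, -80.7, 88.4]
eef_rot: [[0.977, 0.002, 0.212], [-0.212, -0.0, 0.977], [0.002, -1.0, 0.0]]
ft_force: [-0.6, 0.3, 0.4]
finger_gap: 0.855
[564.77604732 -80.72446357  88.40475158] [-0.56006814  0.33750032  0.37056548] 0.8549955650434997
```

View pics/w10c.png

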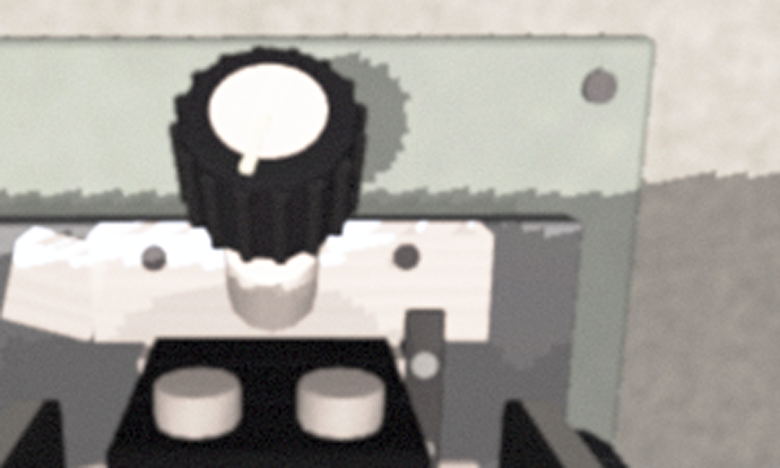

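```bash
python3 -m crank '[[0,-0.2,0,0,0,0,-0.7],[0,-0.6,0,0,0,0,-0.7],[0,-1.1,0,0,0,0,-0.7],[0,-1.7,0,0,0,0,-0.7],[0,-2.4,0,0,0,0,-0.7],[0,-3.1,0,0,0,0,-0.7],[0,-3.7,0,0,0,0,-0.7],[0,-4.2,0,0,0,0,-0.7],[0,-4.5,0,0,0,0,-0.7],[0,-4.6,0,0,0,0,-0.7]]'
python3 - <<'E'
from h import *
s=state();t=s["ee_pos"]
print(t,s["ft_force"],s["finger_gap"])
f=grab("wrist","w11");crop(f,"w11c",150,60,400,300,2.8)
E
```

```text
clock: 10.8
ee_pos: [564.7, -80.7, 205.1]
eef_rot: [[0.977, 0.004, 0.212], [-0.212, -0.001, 0.977], [0.004, -1.0, 0.0]]
ft_force: [0.1, -0.4, -0.9]
finger_gap: 0.848
[564.71291419 -80.70776048 205.06921382] [ 0.10927214 -0.39412378 -0.86707689] 0.8475610345906088
```

View pics/w11c.png

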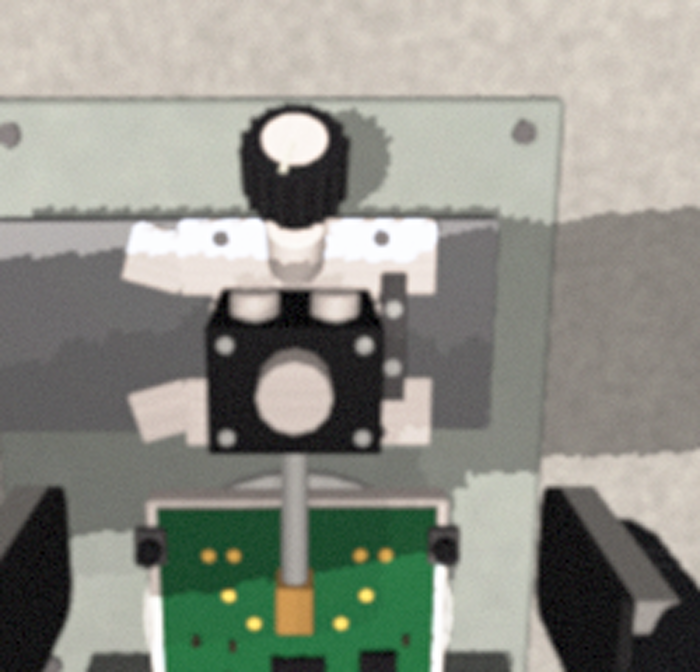

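```bash
python3 - <<'E'
from h import *
f=load("w11");t=state()["ee_pos"]
a=np.deg2rad(-12.2);xs=np.array([np.sin(a),-np.cos(a)]);ys=np.array([np.cos(a),np.sin(a)])
o=np.array([564,-84])
for l,u,v,z in [("knob face",294,139,108.1),("knob face rim c",294.5,144,108.1),("line end",283,168,104),("pos knob",294,398,139),("stop top",381,273,73),("stop",381,398,73),("base -70,92",562,100,16),("lip",300,292,72),("bed-34",60,218,60),("pos body e-",294,322,124),("pos body e+",294,451,124)]:
    U,V=150+u/2.8,60+v/2.8
    p=P(f,U,V,z)[:2]-o;print(l,np.round([p@xs,p@ys],1),"depth z",P(f,U,V)[2].round(1))
E
```

```text
knob face [-59.7  -1.5] depth z 109.4
knob face rim c [-58.5  -1.4] depth z 109.5
line end [-52.4  -4.3] depth z 116.6
pos knob [-2.2 -1.5] depth z 139.8
stop top [-19.8  24. ] depth z 73.5
stop [18.9 24.8] depth z 124.0
base -70,92 [-69.1  89.3] depth z 16.1
lip [-13.9   0.1] depth z 86.0
bed-34 [-34.4 -72.8] depth z 60.5
pos body e- [-16.9  -1.5] depth z 124.0
pos body e+ [16.6 -1.6] depth z 124.1
```

```bash
cat >> h.py <<'E'
from scipy.spatial.transform import Rotation as Ro
A=np.deg2rad(-12.2);XS=np.array([np.sin(A),-np.cos(A),0]);YS=np.array([np.cos(A),np.sin(A),0]);N=(-XS+np.array([0,0,1]))/np.sqrt(2)
KN=np.array([574.0,-31.7,101.0])
def goal(phi,out):
    y=-N;x=YS;z=np.cross(x,y);R=np.stack([x,y,z],1)@Ro.from_euler("y",phi,degrees=True).as_matrix()
    return KN+out*N,R
def rel(phi,out,p0=None,R0=None):
    s=state();p0=s["ee_pos"] if p0 is None else p0;R0=s["eef_rot"] if R0 is None else R0
    p,R=goal(phi,out)
    return np.round(R0.T@(p-p0)/25,3),np.round(np.degrees(Ro.from_matrix(R0.T@R).as_rotvec())/6,3)
E
python3 - <<'E'
from h import *
print(rel(-30,90),rel(-30,50),rel(0,90)); print(goal(0,90))
E
```

```text
(array([-0.048,  1.595,  4.541]), array([-7.32 , -4.75 ,  1.987])) (array([-0.051,  2.726,  3.41 ]), array([-7.32 , -4.75 ,  1.987])) (array([-0.048,  1.595,  4.541]), array([-7.502, -0.012,  0.024]))
(array([587.44862769,  30.50236662, 164.63961031]), array([[ 0.97741589, -0.1494292 ,  0.1494292 ],
       [-0.2113248 , -0.69113741,  0.69113741],
       [ 0.        , -0.70710678, -0.70710678]]))
```

```bash
python3 -m crank '[[0,0.1,0.45,-0.7,-0.4,0.2,-0.5],[0,0.2,0.95,-1.5,-0.8,0.3,-0.2],[0,0.4,1.4,-2.2,-1.2,0.5,0],[0,0.5,1.9,-2.9,-1.6,0.7,0.2],[0,0.7,2.4,-3.7,-2,0.8,0.2],[0,0.9,2.9,-4.4,-2.4,1,0.2],[0,1.1,3.4,-5.2,-2.8,1.2,0.2],[0,1.3,3.8,-6,-3.2,1.4,0.2],[0,1.5,4.3,-6.7,-3.6,1.5,0.2],[-0.05,1.6,4.54,-7.3,-4,1.7,0.2]]'
python3 - <<'E'
from h import *
s=state();print(s["joint_pos"].round(2),s["ee_pos"],s["finger_gap"]);print(rel(-25,50),rel(-25,-12))
f=grab("wrist","w12")
E
```

```text
clock: 11.68
ee_pos: [586.4, 32.5, 160.8]
eef_rot: [[0.945, -0.154, -0.288], [0.107, -0.688, 0.718], [-0.308, -0.709, -0.634]]
ft_force: [-0.2, 0.5, -0.3]
finger_gap: 0.405
[ 0.38  0.74  0.2   1.54 -0.62  1.88] [586.40009015  32.52639794 160.84946768] 0.40534953582662603
(array([-0.011,  1.542, -0.174]), array([-0.045,  0.112, -0.028])) (array([-4.000e-03,  4.022e+00, -1.860e-01]), array([-0.045,  0.112, -0.028]))
```

View pics/w12.png

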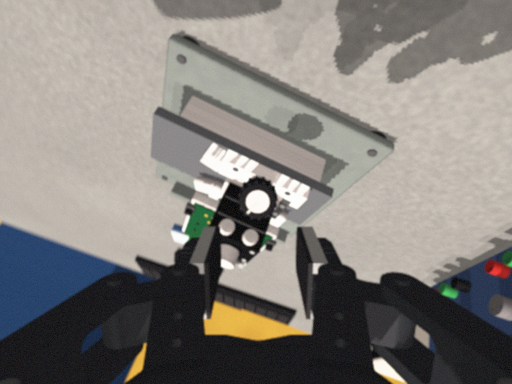

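```bash
python3 - <<'E'
from h import *
f=load("w12");crop(f,"w12c",200,150,320,280,5)
g=f["frame"].astype(int);m=np.zeros(g.shape[:2],np.uint8);m[180:220,235:285]=(g[180:220,235:285].min(-1)>185)
n,l,st,ce=cv2.connectedComponentsWithStats(m);i=1+np.argmax(st[1:,4]);c=ce[i];print(c,st[i])
p=P(f,*c);print(p, "expected",KN+10*N); d=p-(KN+10*N);print("dy",d@YS,"e",d@(XS+[0,0,1])/1.414,"n",d@N)
E
```

```text
[256.96682464 201.43364929] [246 190  23  23 422]
[574.92666681 -24.63232208 108.81969608] expected [575.49429197 -24.78862593 108.07106781]
dy -0.5878367299897078 e 0.5062289061770521 n 0.5525677956440174
```

View pics/w12c.png

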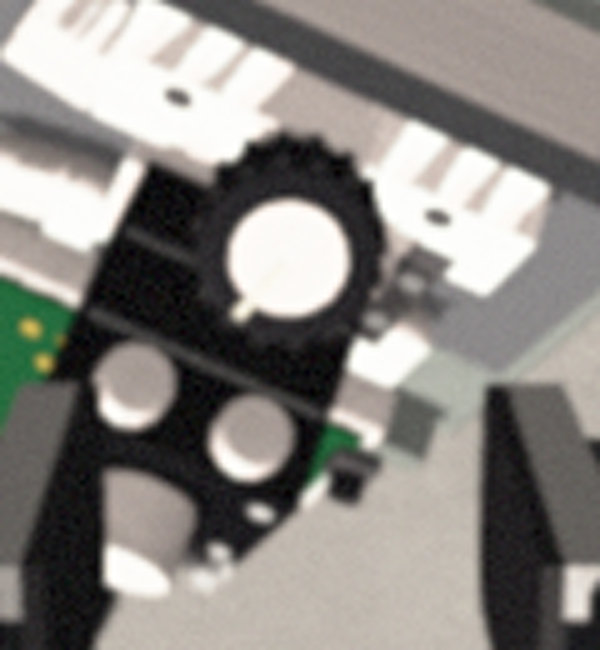

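```bash
python3 -m crank '[[0,0.2,-0.04,0,0.1,0,0.2],[0,0.6,-0.08,0,0.1,0,0.2],[0,1,-0.12,0,0.1,0,0.2],[0,1.5,-0.15,0,0.1,0,0.2],[0,1.9,-0.15,0,0.1,0,0.2],[0,2.3,-0.15,0,0.1,0,0.2],[0,2.5,-0.15,0,0.1,0,0.2],[0,2.5,-0.15,0,0.1,0,0.2],[0,2.5,-0.15,0,0.1,0,0.2],[0,2.5,-0.15,0,0.1,0,0.2]]'
python3 - <<'E'
from h import *
s=state();print(s["joint_pos"].round(2),s["ee_pos"],s["ft_force"].round(1));print(rel(-25,-12))
f=grab("wrist","w13");crop(f,"w13c",180,150,340,290,4.5)
g=f["frame"].astype(int);m=np.zeros(g.shape[:2],np.uint8);m[180:270,215:305]=(g[180:270,215:305].min(-1)>185)
n,l,st,ce=cv2.connectedComponentsWithStats(m);i=1+np.argmax(st[1:,4]);c=ce[i];print(c,st[i])
p=P(f,*c);print(p, "expected",KN+10*N); d=p-(KN+10*N);print("dy",d@YS,"e",d@(XS+[0,0,1])/1.414,"n",d@N)
E
```

```text
clock: 12.57
ee_pos: [578.2, -15.1, 121.3]
eef_rot: [[0.95, -0.154, -0.272], [0.096, -0.685, 0.722], [-0.297, -0.712, -0.636]]
ft_force: [-1.2, 0.1, -0.8]
finger_gap: 0.402
[ 0.31  0.72  0.06  1.38 -0.65  1.83] [578.18813007 -15.11305297 121.34233227] [-1.2  0.1 -0.8]
(array([0.02 , 1.54 , 0.079]), array([-0.086, -0.043, -0.017]))
[258.10657895 226.3       ] [243 212  32  30 760]
[575.03161008 -25.31468357 108.5910005 ] expected [575.49429197 -24.78862593 108.07106781]
dy -0.3410636046135251 e 0.8004851065266443 n -0.0650683707096996
```

View pics/w13c.png

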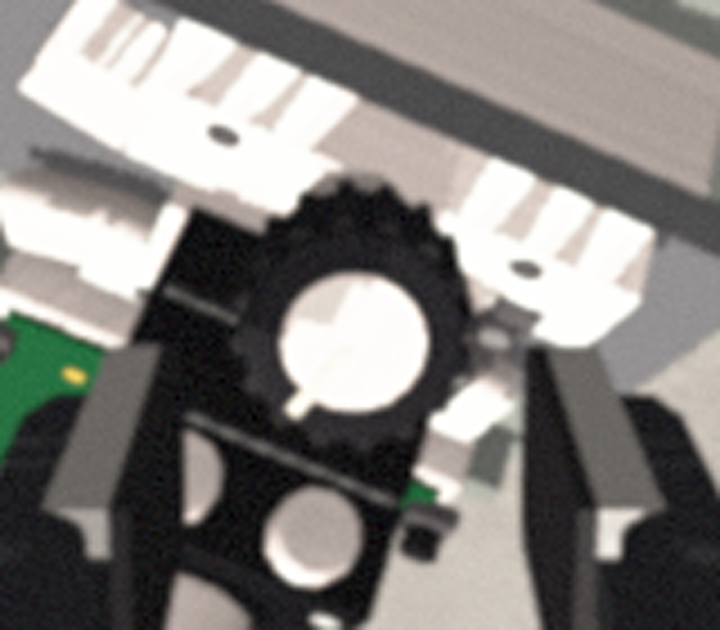

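```bash
python3 -m crank '[[0.02,0.15,0.05,0,0,0,0.2],[0.02,0.35,0.06,0,0,0,0.2],[0.02,0.6,0.06,0,0,0,0.2],[0.02,0.85,0.06,0,0,0,0.2],[0.02,1.1,0.06,0,0,0,0.2],[0.02,1.3,0.06,0,0,0,0.2],[0.02,1.45,0.06,0,0,0,0.2],[0.02,1.54,0.06,0,0,0,0.2],[0.02,1.54,0.06,0,0,0,0.2],[0.02,1.54,0.06,0,0,0,0.2]]'
python3 - <<'E'
from h import *
s=state();print(s["joint_pos"].round(2),s["ee_pos"],s["ft_force"].round(1));print(rel(-25,-12))
f=grab("wrist","w14");crop(f,"w14c",150,190,370,384,3.5)
E
```

```text
clock: 13.45
ee_pos: [572.0, -40.2, 92.2]
eef_rot: [[0.949, -0.154, -0.273], [0.097, -0.685, 0.722], [-0.299, -0.712, -0.636]]
ft_force: [0.5, -1.7, 0.1]
finger_gap: 0.396
[ 0.28  0.72 -0.02  1.27 -0.66  1.79] [572.0266873  -40.23473677  92.20211503] [ 0.5 -1.7  0.1]
(array([ 0.004, -0.017, -0.003]), array([-0.081, -0.03 , -0.024]))
```

View pics/w14c.png

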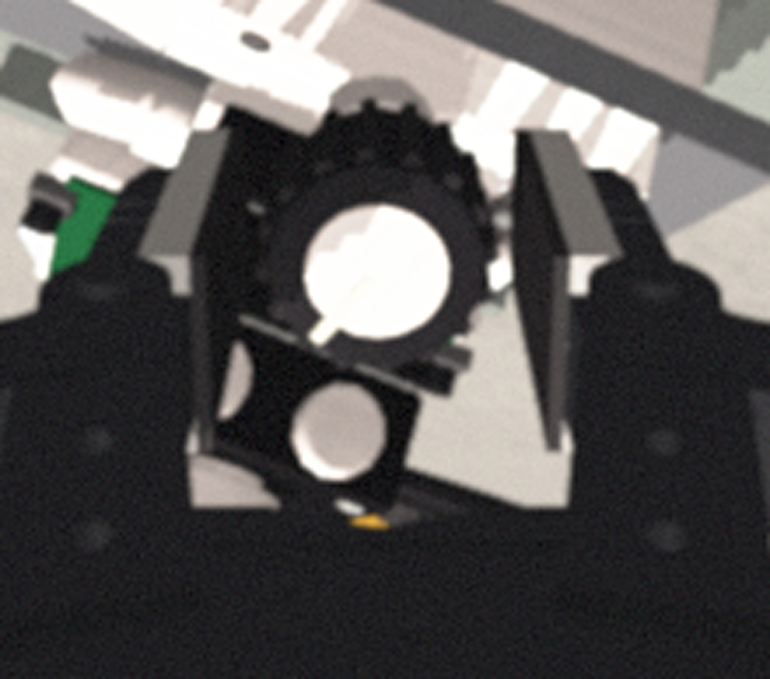

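```bash
python3 -m crank '[[0,0,0,0,0,0,0.6],[0,0,0,0,0,0,1],[0,0,0,0,0,0,1],[0,0,0,0,0,0,1],[0,0,0,0,0,0,1],[0,0,0,0,0.5,0,1],[0,0.01,0,0,1.2,0,1],[0,0.02,0,0,2,0,1],[0,0.02,0,0,2.8,0,1],[0,0.03,0,0,3.6,0,1]]'
python3 - <<'E'
from h import *
s=state();print(s["joint_pos"].round(2),s["ft_force"].round(1),s["torque"].round(2))
f=grab("wrist","w15");crop(f,"w15c",150,190,370,384,3.5)
E
```

```text
clock: 14.33
ee_pos: [571.8, -40.3, 92.1]
eef_rot: [[0.983, -0.154, 0.099], [-0.178, -0.685, 0.706], [-0.041, -0.712, -0.701]]
ft_force: [-1.5, 4.1, 7.1]
finger_gap: 0.28
[ 0.28  0.72 -0.02  1.27 -0.66  2.17] [-1.5  4.1  7.1] [ 0.4   0.36 -0.35]
```

View pics/w15c.png

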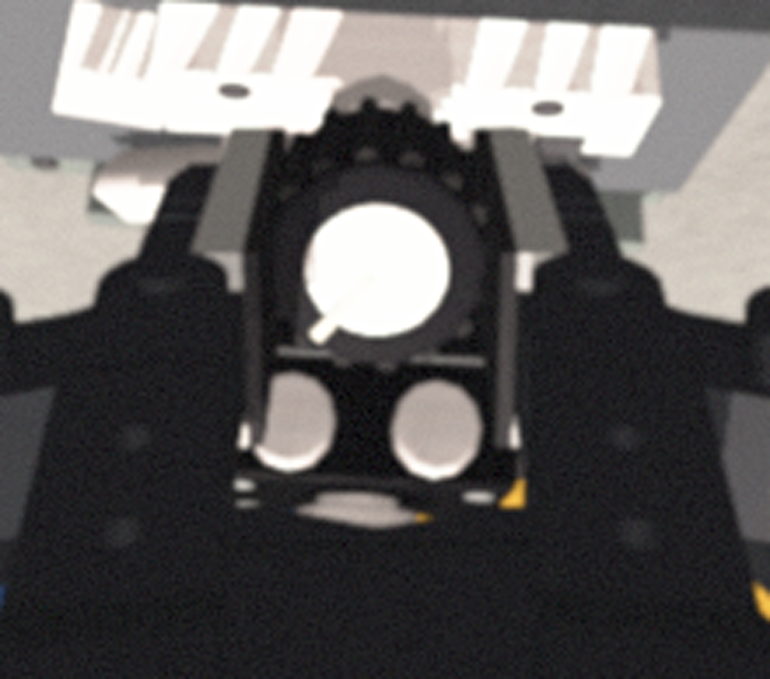

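```bash
python3 -m crank '[[0,0.01,0,0,0.8,0,1],[0,0.01,0,0,1.6,0,1],[0,0.02,0,0,2.4,0,1],[0,0.02,0,0,3.2,0,1],[0,0.03,0,0,4,0,1],[0,0.03,0,0,4.8,0,1],[0,0.04,0,0,5.3,0,1],[0,0.04,0,0,5.3,0,1],[0,0.04,0,0,5.3,0,1],[0,0.04,0,0,5.3,0,1]]'
python3 - <<'E'
from h import *
s=state();print(s["joint_pos"].round(2),s["ft_force"].round(1),s["torque"].round(2))
f=grab("wrist","w16");crop(f,"w16c",150,190,370,384,3.5)
E
```

```text
clock: 15.22
ee_pos: [571.5, -41.1, 91.3]
eef_rot: [[0.786, -0.154, 0.599], [-0.522, -0.685, 0.508], [0.332, -0.712, -0.619]]
ft_force: [-3.6, 4.2, 5.3]
finger_gap: 0.283
[ 0.28  0.72 -0.03  1.27 -0.66  2.72] [-3.6  4.2  5.3] [ 0.39  0.32 -0.43]
```

View pics/w16c.png

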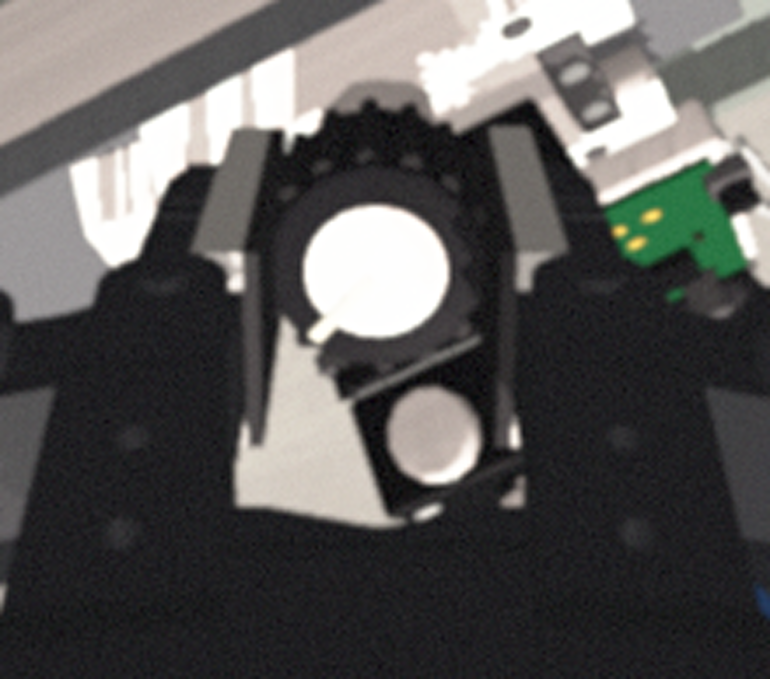

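```bash
python3 -m crank '[[0,0,0,0,0,0,0.6],[0,0,0,0,0,0,0.2],[0,0,0,0,0,0,0.2],[0,0,0,0,0,0,0.2],[0,0,0,0,-0.8,0,0.2],[0,0,0,0,-1.9,0,0.2],[0,0,0,0,-3,0,0.2],[0,0,0,0,-4.1,0,0.2],[0,0,0,0,-5.2,0,0.2],[0,0,0,0,-6.3,0,0.2]]'
python3 - <<'E'
from h import *
s=state();print(s["joint_pos"].round(2),s["ft_force"].round(1),s["torque"].round(2),rel(-27,-12))
E
python3 -m crank '[[0,0,0,0,-1.1,0,0.2],[0,0,0,0,-2.1,0,0.2],[0,0,0,0,-2.8,0,0.2],[0,0,0,0,-2.8,0,0.2],[0,0,0,0,-2.8,0,0.2],[0,0,0,0,-2.8,0,0.6],[0,0,0,0,-2.8,0,1],[0,0,0,0,-2.8,0,1],[0,0,0,0,-2.8,0,1],[0,0,0,0,-2.8,0,1]]'
python3 - <<'E'
from h import *
s=state();print(s["joint_pos"].round(2),s["ft_force"].round(1),s["torque"].round(2),rel(-27,-12))
f=grab("wrist","w17");crop(f,"w17c",150,190,370,384,3.5)
E
```

```text
clock: 16.1
ee_pos: [571.9, -41.5, 90.6]
eef_rot: [[0.988, -0.154, -0.013], [-0.097, -0.685, 0.722], [-0.12, -0.712, -0.692]]
ft_force: [0.3, -0.5, 0.5]
finger_gap: 0.402
[ 0.28  0.72 -0.03  1.27 -0.66  2.05] [ 0.3 -0.5  0.5] [ 0.67 -0.13  0.  ] (array([-0.003, -0.098, -0.009]), array([-0.077, -2.911, -0.033]))
clock: 16.93
ee_pos: [571.6, -41.3, 91.1]
eef_rot: [[0.944, -0.154, -0.293], [0.112, -0.685, 0.72], [-0.312, -0.712, -0.629]]
ft_force: [-1.9, 0.3, 2.2]
finger_gap: 0.283
[ 0.28  0.72 -0.03  1.27 -0.66  1.77] [-1.9  0.3  2.2] [ 0.53  0.08 -0.29] (array([ 0.01 , -0.079, -0.006]), array([-0.082, -0.164, -0.021]))
```

View pics/w17c.png

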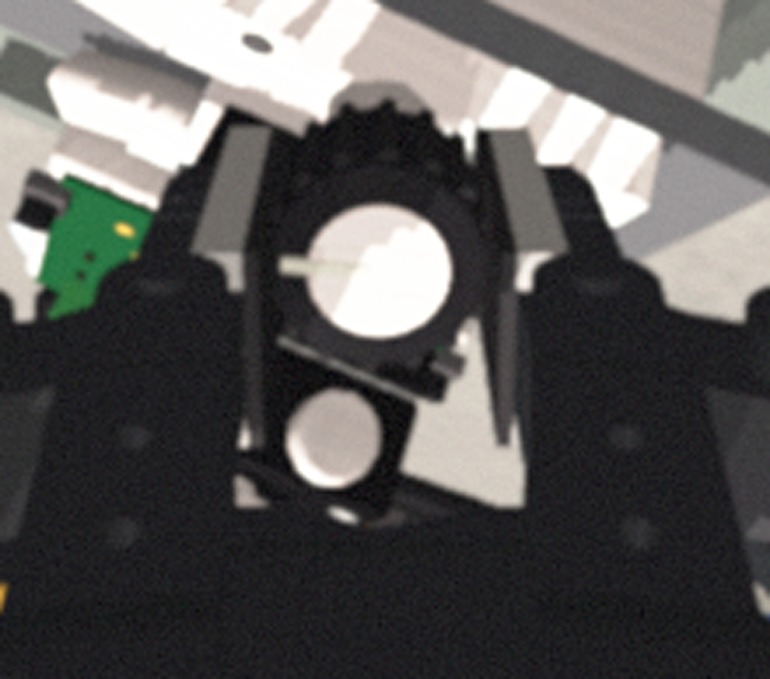

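```bash
python3 -m crank '[[0,0.01,0,0,0.6,0,1],[0,0.02,0,0,1.6,0,1],[0,0.03,0,0,2.6,0,1],[0,0.04,0,0,3.6,0,1],[0,0.05,0,0,4.6,0,1],[0,0.06,0,0,5.6,0,1],[0,0.06,0,0,6.6,0,1],[0,0.07,0,0,7.6,0,1],[0,0.07,0,0,8.5,0,1],[0,0.075,0,0,9,0,1]]'
python3 - <<'E'
from h import *
s=state();print(s["joint_pos"].round(2),s["ft_force"].round(1),s["torque"].round(2))
f=grab("wrist","w18");crop(f,"w18c",150,190,370,384,3.5)
E
```

```text
clock: 17.82
ee_pos: [571.2, -42.5, 89.8]
eef_rot: [[0.79, -0.154, 0.593], [-0.518, -0.685, 0.512], [0.328, -0.712, -0.621]]
ft_force: [-1.4, 2.1, 4.0]
finger_gap: 0.285
[ 0.28  0.72 -0.03  1.26 -0.66  2.71] [-1.4  2.1  4. ] [ 0.51  0.27 -0.24]
```

View pics/w18c.png

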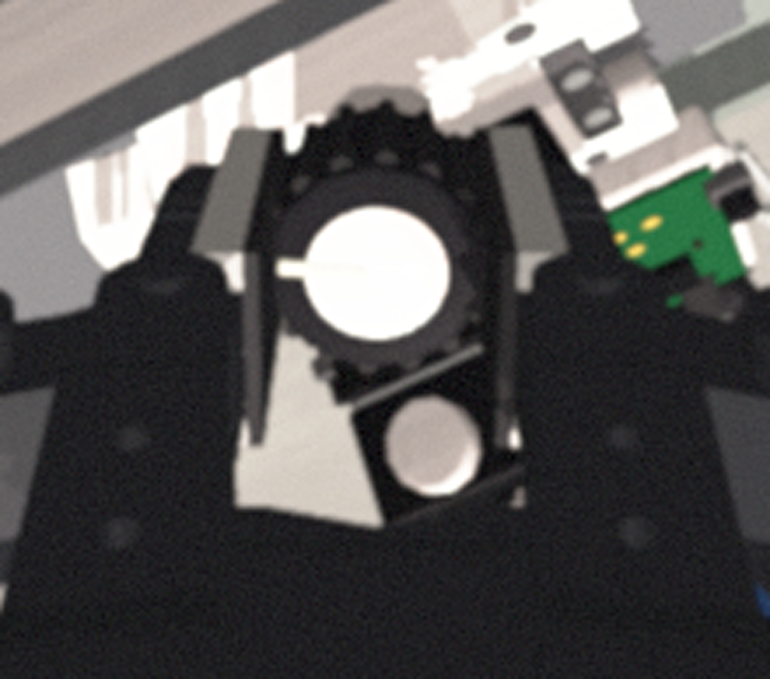

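```bash
python3 -m crank '[[0,0,0,0,0,0,0.6],[0,0,0,0,0,0,0.2],[0,0,0,0,0,0,0.2],[0,0,0,0,0,0,0.2],[0,0,0,0,-0.8,0,0.2],[0,0,0,0,-1.9,0,0.2],[0,0,0,0,-3,0,0.2],[0,0,0,0,-4.1,0,0.2],[0,0,0,0,-5.2,0,0.2],[0,0,0,0,-6.3,0,0.2]]'
python3 -m crank '[[0,0,0,0,-0.2,0,0.2],[0,0,0,0,-0.2,0,0.2],[0,0,0,0,-0.2,0,0.6],[0,0,0,0,-0.2,0,1],[0,0,0,0,-0.2,0,1],[0,0,0,0,-0.2,0,1],[0,0,0,0,-0.2,0,1],[0,0,0,0,-0.2,0,1],[0,0.01,0,0,0.5,0,1],[0,0.01,0,0,1.3,0,1]]'
python3 - <<'E'
from h import *
s=state();print(s["joint_pos"].round(2),s["ft_force"].round(1),s["torque"].round(2))
f=grab("wrist","w19");crop(f,"w19c",150,190,370,384,3.5)
E
```

```text
clock: 18.7
ee_pos: [571.7, -42.8, 89.4]
eef_rot: [[0.988, -0.154, -0.024], [-0.089, -0.685, 0.723], [-0.128, -0.712, -0.691]]
ft_force: [-0.8, -0.4, -1.2]
finger_gap: 0.399
clock: 19.53
ee_pos: [571.2, -42.7, 89.6]
eef_rot: [[0.981, -0.154, 0.119], [-0.193, -0.685, 0.702], [-0.027, -0.712, -0.702]]
ft_force: [-1.6, 2.8, 2.3]
finger_gap: 0.28
[ 0.28  0.72 -0.03  1.26 -0.66  2.19] [-1.6  2.8  2.3] [ 0.58  0.28 -0.26]
```

View pics/w19c.png

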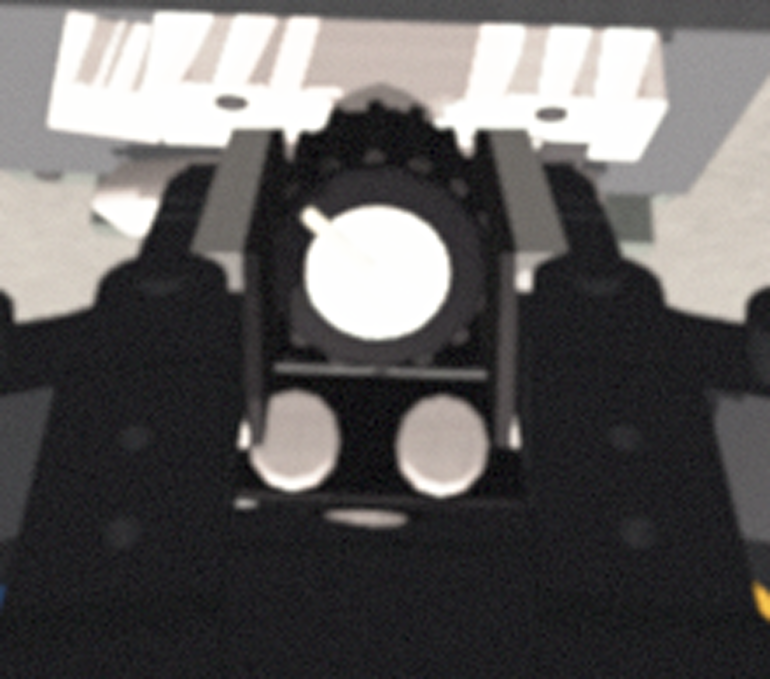

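```bash
python3 -m crank '[[0,0.01,0,0,0.6,0,1],[0,0.01,0,0,1.2,0,1],[0,0.02,0,0,1.8,0,1],[0,0.02,0,0,2.4,0,1],[0,0.03,0,0,3,0,1],[0,0.03,0,0,3.4,0,1],[0,0.03,0,0,3.6,0,1],[0,0.03,0,0,3.6,0,1],[0,0.03,0,0,3.6,0,1],[0,0.03,0,0,3.6,0,1]]'
python3 - <<'E'
from h import *
s=state();print(s["joint_pos"].round(2),s["ft_force"].round(1),s["torque"].round(2))
y=s["eef_rot"][:,1];print("torque about tool y",s["torque"]@y)
f=grab("wrist","w20");crop(f,"w20c",150,190,370,384,3.5)
E
```

```text
clock: 20.42
ee_pos: [571.2, -43.1, 89.1]
eef_rot: [[0.87, -0.154, 0.468], [-0.435, -0.685, 0.584], [0.23, -0.712, -0.663]]
ft_force: [-3.6, 4.4, 4.9]
finger_gap: 0.281
[ 0.28  0.72 -0.03  1.26 -0.66  2.56] [-3.6  4.4  4.9] [ 0.58  0.43 -0.47]
torque about tool y -0.04972790813395225
```

View pics/w20c.png

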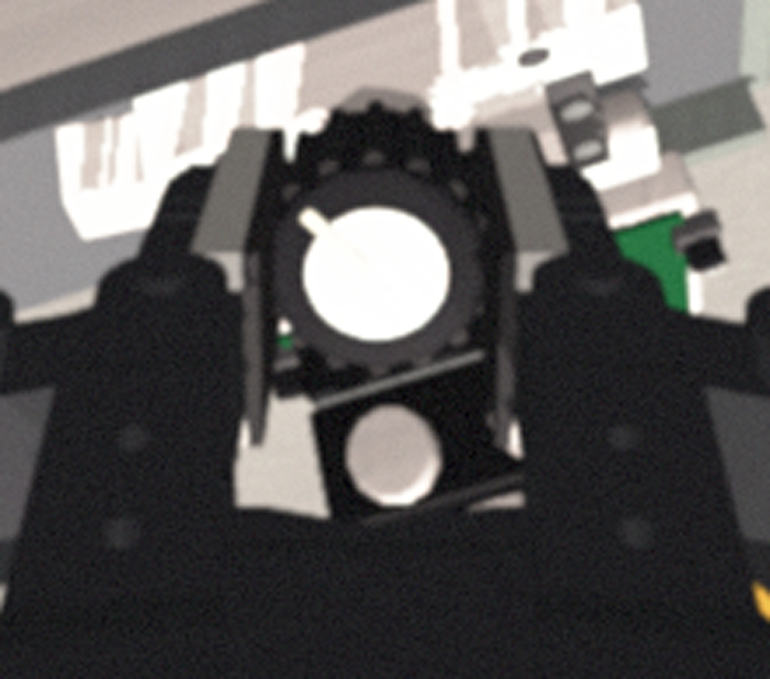

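```bash
python3 -m crank '[[0,0,0,0,0.2,0,1],[0,0,0,0,0.4,0,1],[0,0,0,0,0.6,0,1],[0,0.01,0,0,0.8,0,1],[0,0.01,0,0,1,0,1],[0,0.01,0,0,1.2,0,1],[0,0.01,0,0,1.2,0,1],[0,0.01,0,0,1.2,0,1],[0,0.01,0,0,1.2,0,1],[0,0.01,0,0,1.2,0,1]]'
python3 - <<'E'
from h import *
s=state();print(s["joint_pos"].round(2),s["ft_force"].round(1),s["torque"].round(2))
y=s["eef_rot"][:,1];print("torque about tool y",s["torque"]@y)
f=grab("wrist","w21");crop(f,"w21c",150,190,370,384,3.5)
E
```

```text
clock: 21.3
ee_pos: [571.1, -43.2, 88.9]
eef_rot: [[0.806, -0.154, 0.572], [-0.504, -0.685, 0.526], [0.311, -0.712, -0.63]]
ft_force: [-1.5, 4.9, 6.0]
finger_gap: 0.285
[ 0.28  0.72 -0.03  1.26 -0.67  2.68] [-1.5  4.9  6. ] [0.68 0.79 0.06]
torque about tool y -0.6883760460780793
```

View pics/w21c.png

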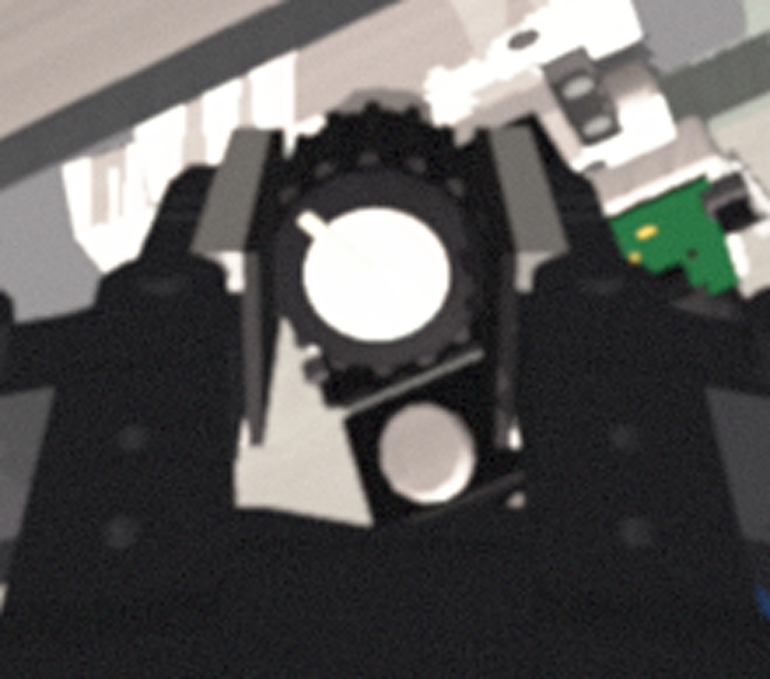

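```bash
python3 -m crank '[[0,0,0,0,0,0,0.6],[0,0,0,0,0,0,0.2],[0,0,0,0,0,0,0.2],[0,0,0,0,0,0,0.2],[0,-0.2,0,0,0,0,0.2],[0,-0.6,0,0,0,0,0.2],[0,-1.2,0,0,0,0,0.2],[0,-1.9,0,0,0,0,0.2],[0,-2.6,0,0,0,0,0.2],[0,-3.3,0,0,0,0,0.2]]'
python3 -m crank '[[0,-0.6,0,0,0,0,0],[0,-1.4,0,0,0,0,0],[0,-2.2,0,0,0,0,0],[0,-3,0,0,0,0,0],[0,-3.6,0,0,0,0,0],[0,-4,0,0,0,0,0],[0,-4,0,0,0,0,0],[0,-4,0,0,0,0,0],[0,-4,0,0,0,0,0],[0,-4,0,0,0,0,0]]'
python3 - <<'E'
from h import *
s=state();print(s["joint_pos"].round(2),s["ft_force"].round(1),s["clock"])
f=grab("wrist","w22");f=grab("side","s22");crop(f,"s22c",185,90,325,290,4);f=grab("scene","c22");crop(f,"c22c",165,145,395,275,3.4)
E
```

```text
clock: 22.18
ee_pos: [584.3, 13.5, 148.1]
eef_rot: [[0.804, -0.154, 0.575], [-0.506, -0.685, 0.524], [0.313, -0.712, -0.629]]
ft_force: [0.4, 0.3, 0.5]
finger_gap: 0.4
clock: 23.02
ee_pos: [599.0, 80.9, 218.0]
eef_rot: [[0.804, -0.155, 0.574], [-0.506, -0.686, 0.523], [0.312, -0.711, -0.63]]
ft_force: [-0.2, 0.4, 0.4]
finger_gap: 0.501
[ 0.43  0.77  0.42  1.76 -0.59  2.86] [-0.2  0.4  0.4] 23.0167
```

View pics/w22.png

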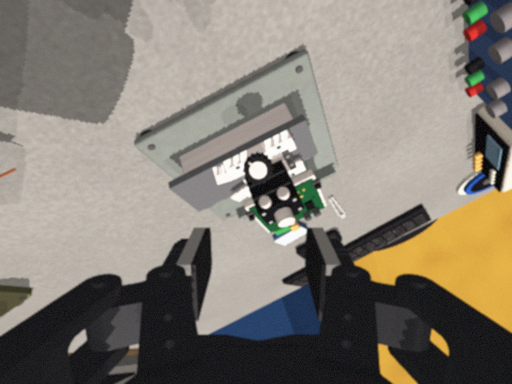

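View pics/s22c.png

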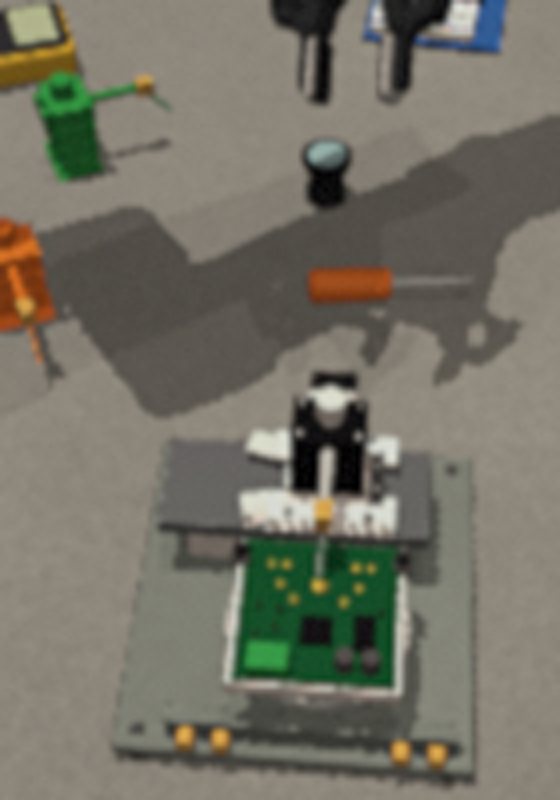

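View pics/c22c.png

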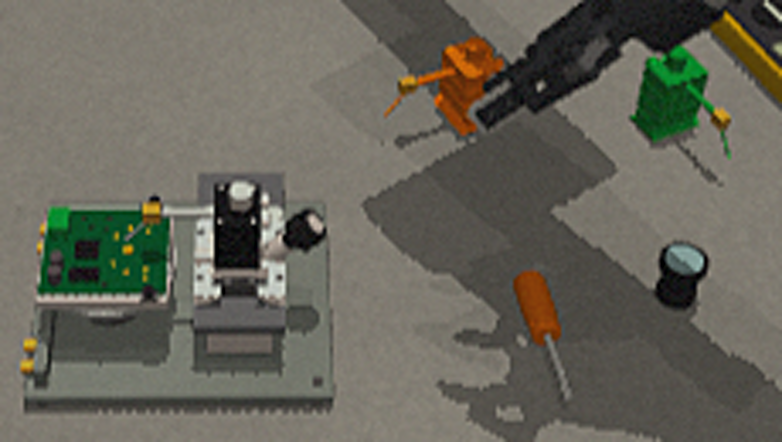

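```bash
python3 - <<'E'
from h import *
s=state();R=np.stack([YS,[0,0,-1],np.cross(YS,[0,0,-1])],1)
print(np.round(s["eef_rot"].T@(np.array([564.7,-80.7,225])-s["ee_pos"])/25,2),np.degrees(Ro.from_matrix(s["eef_rot"].T@R).as_rotvec()).round(2)/6)
E
```

```text
[ 2.25  4.46 -4.34] [ 7.32       -4.25666667  1.67833333]
```

```bash
python3 -m crank '[[0.1,0,-0.4,0.5,-0.3,0.1,0],[0.3,0.2,-0.9,1.2,-0.7,0.3,0],[0.5,0.6,-1.4,2,-1.2,0.5,0],[0.8,1.1,-1.9,2.8,-1.7,0.6,0],[1.1,1.7,-2.4,3.6,-2.1,0.8,0],[1.4,2.4,-2.9,4.4,-2.6,1,0],[1.6,3,-3.4,5.2,-3.1,1.2,0],[1.9,3.6,-3.8,6,-3.5,1.4,0],[2.1,4.1,-4.1,6.8,-3.9,1.6,0],[2.25,4.46,-4.34,7.3,-4.25,1.7,0]]'
python3 -m crank '[[0,0,0,0,0,0,0],[0,0,0,0,0,0,0],[0,0,0,0,0,0,0],[0,0,0,0,0,0,0],[0,0,0,0,0,0,0],[0,0,0,0,0,0,0],[0,0,0,0,0,0,0],[0,0,0,0,0,0,0],[0,0,0,0,0,0,0],[0,0,0,0,0,0,0]]'
python3 - <<'E'
from h import *
f=grab("wrist","w23");crop(f,"w23c",150,60,400,300,2.8)
E
```

```text
clock: 24.0
ee_pos: [564.1, -82.7, 226.0]
eef_rot: [[0.977, 0.001, 0.213], [-0.213, 0.002, 0.977], [0.0, -1.0, 0.002]]
ft_force: [-1.0, 0.2, 0.3]
finger_gap: 0.5
clock: 24.83
ee_pos: [565.2, -79.9, 225.1]
eef_rot: [[0.977, -0.001, 0.212], [-0.212, -0.001, 0.977], [-0.001, -1.0, -0.001]]
ft_force: [0.5, 0.7, -0.9]
finger_gap: 0.499
```

View pics/w23c.png

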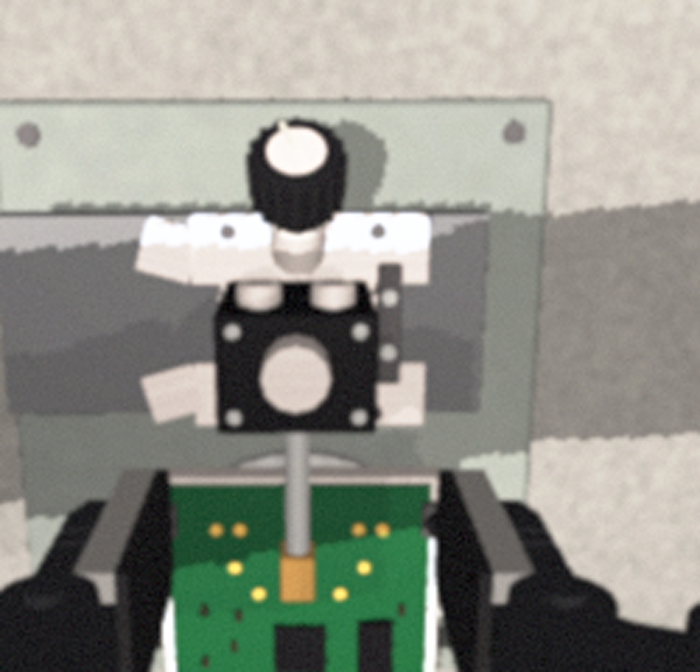

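```bash
python3 - <<'E'
from h import *
o=np.array([564,-84,0])
for n,pts in (("w23",[("pos knob",296,379,139),("body L",219,380,124),("body R",374,380,124),("stop L",378,265,73),("stop L2",378,380,73),("knob face",296,150,106),("foot corner",375,285,62),("body-x",297,310,124),("body+x",297,430,124),("scr",232,332,124),("scr",360,331,124)]),("w11",[("pos knob",294,398,139),("body L",209,395,124),("body R",381,395,124),("scr",225,346,124),("scr",364,346,124),("stop L",381,273,73),("stop L2",379,398,73)])):
    f=load(n)
    for l,u,v,z in pts:
        p=P(f,150+u/2.8,60+v/2.8,z)-o; print(n,l,np.round([p@XS,p@YS],1),P(f,150+u/2.8,60+v/2.8)[2].round(1))
    c=cloud(f);r=np.zeros(c.shape[:2],bool);r[150:215,225:286]=1
    m=r&(abs(c[...,2]-124)<2);q=c[m];A_=np.c_[(q-o)@XS,(q-o)@YS,np.ones(len(q))];co=np.linalg.lstsq(A_,q[:,2],rcond=None)[0];print("top plane slopes",co.round(4),"z",q[:,2].mean())
E
```

```text
w23 pos knob [-1.7 -1.2] 140.2
w23 body L [  3.1 -22.1] 125.3
w23 body R [ 3.1 19.7] 123.4
w23 stop L [-19.5  24.2] 74.1
w23 stop L2 [18.4 25. ] 72.3
w23 knob face [-56.7  -1.4] 105.5
w23 foot corner [-10.9  24.3] 65.3
w23 body-x [-16.2  -1.1] 123.8
w23 body+x [17.4 -1.1] 118.2
w23 scr [-10.2 -18.4] 124.2
w23 scr [-10.5  15.7] 126.0
top plane slopes [ 1.960000e-02 -7.000000e-04  1.244668e+02] z 124.4349044522728
w11 pos knob [-2.2 -1.5] 139.8
w11 body L [  1.8 -22.7] 125.0
w11 body R [ 1.8 20.1] 125.2
w11 scr [-10.8 -18.5] 123.5
w11 scr [-10.8  15.6] 124.1
w11 stop L [-19.8  24. ] 73.5
w11 stop L2 [18.9 24.2] 125.5
top plane slopes [2.430000e-02 3.000000e-04 1.245572e+02] z 124.4148769701789
```

```bash
python3 - <<'E'
from h import *
manip.hand_in(); s=state();print(s["clock"],s["ft_force"].round(1))
E
```

```text
the job is handed in; nothing more can be done
the job is handed in; nothing more can be done
```

I slid the positioner along the dovetail way until it met the end stop, then clamped it and let go. I handed in just after 24.8 s on the robot's clock, and `hand_in()` reports no verdict.

- **Seating:** the tool felt about 7 N when the foot met the stop. The last overhead view puts the positioner's middle about 0.6 mm from home along the way, measured from the stop face. Sideways it is about 1–2 mm off, turned about 0.5°, and its height hasn't changed since release. The needle is over the board.
- **Clamping:** I turned the knob clockwise in three grasps, about 2.5 rad in all. The torque about the knob rose to about 0.7 N m at the end, which I take as the hard stop. I had no direct reading of the clamp force.
- **Probe:** I saw no force reading that pointed to the needle or arm touching anything. I only have readings from the end of each move.
- **Bystanders:** the screwdriver and loupe look unmoved in the last pictures. I didn't measure any bystander positions, and the arm never went near the tweezers or the case.
- **Measurements that disagreed:** different features on the positioner gave its sideways position up to 3 mm apart. The station also came out about 1 mm nearer the robot, along the way, than my first estimate. Both are small enough for the 4 mm and 3 mm limits.

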